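# Swap the failed card in the sloped control rack

## Robot

A 7-joint arm with a two-finger parallel gripper is mounted at the origin on a cart in front of the work surface, level with it; the furniture and walls round the work are solid. World frame = base frame: x ahead of the robot, y to its left, z up, the work surface at z = 0. Lengths are in m, angles in rad, forces in N, time in s.
With the tool pointing down it reaches from about 0.425 to 1.025 m from the base axis. Payload 9.4 kg.
Tool frame: the origin (TCP) lies at the very end of the fingers, on their centre line; the grasp point (between the pads) lies 19 mm behind it (arm.pinch_z is the distance from the TCP to the grasp point, in m); z points along the fingers, y is the line along which they close (so a half turn about z gives the same grasp; the last joint's range is limited). The gripper opens to 93 mm and grips with 3 to 60 N. Pads are 15 mm wide; open, the fingers measure 128 mm over their backs; the gripper's body (75 mm by 188 mm) begins 65 mm behind the grasp point.
Start: joints at [-1.293, 0.599, -0.003, 1.599, 0.002, 0.943, -0.08], TCP at [0.252, 0.68, 0.219] pointing down, gripper open.
Joint ranges: [-2.57, 2.57], [-0.35, 1.97], [-1.29, 1.29], [0.11, 2.56], [-1.05, 4.19], [0.11, 1.86], [-2.63, 2.63]. Speed limits (rad/s): [2.22, 2.22, 3.01, 3.01, 3.14, 3.14, 3.14].

## Interface

Orientations are given as a unit quaternion [x, y, z, w].
In Python, from plant import sensors, vision, ticket, nets, arm gives the robot as it stands.
- The arm moves only by the tool apply_moves, never from a script. Its argument "commands" is a list of rows, each an object of numbers: "dx", "dy", "dz": the shift along the world's x, y, z in cm; "wx", "wy", "wz": the turn, a rotation vector about the world's x, y, z in degrees. A call has 1 to 20 rows; each row shifts and turns the commanded pose from where the row before left it; what a row does not reach is not made up. A row lasts 1/8 s, in which the tool goes at most 62.5 mm and 10.7 degrees, less where a joint would pass 70% of its speed; a pose out of reach is approached as far as the arm can. A call is refused whole if a number of a shift passes 6.25 or a number of a turn 10.7, either way. A call with a gripper value outside its range is refused whole. "hand" is the opening, from 0 (shut) to 1 (fully open), set as the call begins (left out, the last holds). The fingers move at their own pace and stop on an object; "force" is the grip in N (left out, the last holds). Time passes only in rows, so rows that do not move let the fingers close. It gives the time, the measured TCP pose, the force, the opening and the grip force at its end, in the units of the state.
- sensors.observe(): the state, without advancing time (a new reading comes with each control period).
- vision.grab_frame(name): name is "scene" or "side" or "wrist"; returns a dict with "img" (384x512x3 uint8, red, green, blue), "z_map" (384x512 float32, m along the optical axis (not along the pixel's ray), 0 where there is no reading), "fx", "fy", "cx", "cy" (pixels), "camera_from_world" (4x4, takes a point from world to camera coordinates); the wrist camera has in their place "hand_eye" (4x4, takes a point from camera to tool coordinates, whose origin is the TCP and whose axes are the flange's). Camera axes: x right, y down, z forward; pixel columns grow to the right and rows downward; lengths in m; the calibration is good to about 2 mm. The wrist camera is an equidistant fisheye: a pixel r from the principal point sees the ray r / f radians off the axis. A picture is of the moment at which its call begins: read the wrist's pose just before it.
- ticket.hand_in(): hands the job in; it is judged then, once.
Trained networks look in a picture, given as the dict that the camera call returned (one of the last four; its "shot" number tells which), for a name from the list of things; names that differ only in an ending like _2 or _b are one class to them, and where a whole thing is asked for, a point or a joint stands for the part that bears it (a point fixed in the world has none). Each returns a list of dicts, best first, with "confidence" (0 to 1); they miss things now and then, are a little off and sometimes report something else, mostly with a low value. They report only what shows in the picture. A call takes as long as a camera call.
- nets.look_for(picture, query): "centre" ([x, y, z] in m, in the coordinates of the camera as it stood for that picture, good to about 4 mm: the middle of the surface that is visible of it).
- nets.cut_out(picture, query): "region" (384x512 bool, what is visible of it).
- nets.landmark_of(picture, query): "centre" ([x, y, z] in m, in the coordinates of the camera as it stood for that picture, good to about 4 mm: a listed point, or the origin of a listed thing).
The state is a dict: "clock": time; "joints": joint angles; "qd": joint speeds; "joint_torque": joint torques, N m; "ee_pos": TCP position; "ee_rot": TCP orientation; "contact_force": force on the tool from outside, world axes, zero at the start; "torque": the same for the moment, N m; "finger_gap": opening from 0.0 (shut) to 1.0 (fully open); "grasp_force": force on a finger pad.
Only numpy, scipy, OpenCV 4.12 (cv2) and the standard library are available. Lean on these libraries where they do the work, as an engineer would, in place of code of your own. Each camera call takes 0.05 s, during which the arm holds its last target. There are 200 camera calls.

## Task

The red-handled card in the sloped rack has failed: pull it out and park it fully home in the empty slot of the black stand, then take the white-handled spare from the stand and push it fully home in the slot that you freed. Keep hold of each card until it is home rather than letting it drop, and leave the other cards and the things on the bench where they are.

Things in the scene. Friction and masses are not known exactly. Their poses are not given: they have to be found in the camera images.
- rack: sloped aluminium card cage, 132 mm wide, fixed. Origin: middle of the slot floor, 50 mm above the bench. z: straight out of the slots (pulling direction), up and towards the robot, 30 degrees off vertical. y: level, across the slots. x: along the cards' width, rising away from the robot. Five slots at y = -48, -24, 0, 24, 48 mm, 6 mm wide, all filled at first, the red-handled card in any of them
- rack_mouth (a point): middle of the rack's mouth, 59 mm out from the slot floor along the rack's z. Grey guides at each end of the cards (x 36 to 44 mm, both sides) stand 50 mm high, their roof-shaped lead-ins between slots rise to 59 mm; 88 mm between the end walls, which flare above 50 mm. A card is fully home when its board stands on the slot floor: handle centre 91 mm from the rack's origin along z, x = 0
- stand: upright black plastic card stand, 104 x 118 mm, fixed on the bench. Origin: centre of its underside, z up, x along the cards' width, y across the slots. Four slots at y = -42, -14, 14, 42 mm, 6 mm wide. The slot at y = -14 mm is empty; the others hold the white-handled spare and two blue-handled cards in any order. A card is fully home with its handle centre 101 mm above the origin
- stand_mouth (a point): middle of the stand's mouth, 61 mm above the bench. The slot floor is 10 mm above the bench, the guides at both ends of the cards stand 40 mm higher, with roof-shaped lead-ins between slots up to this height; 88 mm between the flared end walls for the 84 mm boards
- failed_card_handle (a point): centre of the red handle of the failed card, which starts in the rack. The handle is 30 mm along x, 10 mm along y, 38 mm along z; grip it across its 30 mm (along x): the neighbours stand 24 mm away along y (28 mm in the stand). z: from board to handle, x: the card's width, y: its thickness; same axes as the rack's. 19 mm below this point lies the front strip, 90 x 18 x 6 mm: fingers must stay above it
- failed_card_foot (a point): middle of the lower edge of the failed card's green board, 91 mm below the handle centre along the card's z. The board is 84 mm wide (x), 4 mm thick (y), 66 mm deep (z); parts stand out to 10 mm on its +y side, near its middle. The card weighs about 0.13 kg and stands loose in its slot with 1 mm play on each side; nothing latches it
- spare_card_handle (a point): centre of the white handle of the spare card, which starts in the stand; same shape as the failed card
- spare_card_foot (a point): middle of the lower edge of the spare card's board, 91 mm below its handle centre
- card_a_handle (a point): centre of the handle of a healthy card, grey handle, in one of the rack's slots; stays there; same shape as the failed card
- card_b_handle (a point): centre of the handle of a healthy card, grey handle, in one of the rack's slots; stays there; same shape as the failed card
- card_c_handle (a point): centre of the handle of a healthy card, grey handle, in one of the rack's slots; stays there; same shape as the failed card
- card_d_handle (a point): centre of the handle of a healthy card, grey handle, in one of the rack's slots; stays there; same shape as the failed card
- blue_card_a_handle (a point): centre of the handle of a card of another kind, blue handle, in one of the stand's slots; stays there; same shape as the failed card apart from the parts on its board
- blue_card_b_handle (a point): centre of the handle of a card of another kind, blue handle, in one of the stand's slots; stays there; same shape as the failed card apart from the parts on its board
- torch_mid (a point): middle of a black pocket torch standing on its head on the bench, 29 mm thick, 114 mm high
- bush_flanged: flanged steel bush standing on the bench, 30 mm across, 28 mm high; origin under its middle
- ring_steel: steel ring lying on the bench, 36 mm across, 12 mm high; origin under its middle
- hex_key_5: black hexagon key lying on the bench, 32 x 90 x 4 mm; origin under its middle
- plug_gauge: plug gauge lying on the bench, 22 x 122 x 15 mm; origin under its middle

How it is judged:
On the way, in this order (a step that is already met when the one before it is completed fails the run):
1. the failed card has been set down into a slot of the stand, within 6 mm of home, while still held (z of failed_card_handle in the frame of stand between 0.097 and 0.107 m and x of failed_card_handle in the frame of stand between -0.006 and 0.006 m and angle between the z axis of failed_card_handle and the z axis of stand, either way round below 0.1 rad and angle between the y axis of failed_card_handle and the y axis of stand, either way round below 0.1 rad and y of failed_card_handle in the frame of stand between -0.052 and 0.052 m and contact force between the fingers and failed_card above 0.5 N), for 0.1 s.
2. the spare has been slid into the freed slot of the rack, within 6 mm of home, while still held (z of spare_card_handle in the frame of rack between 0.087 and 0.097 m and x of spare_card_handle in the frame of rack between -0.006 and 0.006 m and angle between the z axis of spare_card_handle and the z axis of rack, either way round below 0.1 rad and angle between the y axis of spare_card_handle and the y axis of rack, either way round below 0.1 rad and y of spare_card_handle in the frame of rack between -0.058 and 0.058 m and contact force between the fingers and spare_card above 0.5 N), for 0.1 s.
At the end, for the whole second after the job is handed in: The white-handled spare is fully home and square in the rack (board within 3.5 mm of the slot floor, 0.1 rad), the red-handled card likewise in the stand, the grey- and blue-handled cards within 8 mm of where they stood; all released and at rest (z of spare_card_handle in the frame of rack between 0.087 and 0.0945 m and x of spare_card_handle in the frame of rack between -0.006 and 0.006 m and angle between the z axis of spare_card_handle and the z axis of rack, either way round below 0.1 rad and angle between the y axis of spare_card_handle and the y axis of rack, either way round below 0.1 rad and y of spare_card_handle in the frame of rack between -0.058 and 0.058 m and z of failed_card_handle in the frame of stand between 0.097 and 0.1045 m and x of failed_card_handle in the frame of stand between -0.006 and 0.006 m and angle between the z axis of failed_card_handle and the z axis of stand, either way round below 0.1 rad and angle between the y axis of failed_card_handle and the y axis of stand, either way round below 0.1 rad and y of failed_card_handle in the frame of stand between -0.052 and 0.052 m and distance of each of card_a_handle, card_b_handle, card_c_handle, card_d_handle, blue_card_a_handle, blue_card_b_handle from where it was at the start of the episode below 0.008 m and linear speed of each of spare_card, failed_card below 0.03 m/s); the robot touches nothing.
It fails at once if a thing that stood or lay on the bench is shoved more than 30 mm or knocked over (distance of any of torch_mid, bush_flanged, ring_steel, hex_key_5, plug_gauge from where it was at the start of the episode above 0.03 m).
It fails at once if a grey- or blue-handled card is pulled or knocked more than 20 mm from its place (distance of any of card_a_handle, card_b_handle, card_c_handle, card_d_handle, blue_card_a_handle, blue_card_b_handle from where it was at the start of the episode above 0.02 m).
It also fails if it takes over 53 s, if anything falls off the work surface, if the arm or the gripper's body presses on something with over 40 N, if the wrist force passes 120 N, or if a joint passes its speed limit or range.

## Working session

There is one attempt and no reset: what is moved stays moved. The work goes in short steps, Python scripts to look and compute and a tool call to move; the robot and the scene stay as the last step left them, time stands still between calls to the robot, and variables do not carry over. Pictures are saved under pics/ and viewed, at most 10 in all, crops included, and the job is handed in when it is done.

Besides the shell and the picture viewer there is one more tool, called by a JSON object that holds its "name" and its "arguments", one argument or row to a line. apply_moves: Moves the arm, as the interface text tells. Its arguments: {"type":"object","properties":{"commands":{"type":"array"},"hand":{"type":"number"},"force":{"type":"number"}},"required":["commands"]}

```bash
ls; mkdir -p pics
cat > h.py <<'E'
import numpy as np, cv2
from plant import sensors, vision, ticket, nets, arm
from scipy.spatial.transform import Rotation as R
def w(f,p):
    return (np.linalg.inv(f["camera_from_world"])@np.append(p,1))[:3]
def save(f,n): cv2.imwrite("pics/"+n,f["img"][:,:,::-1])
E
python3 - <<'E'
from h import *
np.set_printoptions(precision=4,suppress=True)
fs={}
for c in ["scene","side"]:
    f=vision.grab_frame(c); save(f,c+"0.png"); fs[c]=f
    T=np.linalg.inv(f["camera_from_world"]); print(c,T[:3,3],T[:3,2])
    for q in ["rack","rack_mouth","stand","stand_mouth","failed_card_handle","spare_card_handle","card_a_handle","blue_card_a_handle","torch_mid","bush_flanged","ring_steel","hex_key_5","plug_gauge"]:
        print(q,[(np.round(w(f,r["centre"]),4).tolist(),round(r["confidence"],2)) for r in nets.landmark_of(f,q)[:5]])
cv2.imwrite("pics/both.png",cv2.resize(np.hstack([fs["scene"]["img"],fs["side"]["img"]])[:,:,::-1],(800,300)))
print(sensors.observe()["clock"],sensors.observe()["ee_rot"])
E
```

```text
pics
scene [ 0.1377 -0.5932  0.7265] [ 0.4374  0.5266 -0.7289]
rack [([0.6133, -0.2889, 0.0519], 0.63)]
rack_mouth []
stand [([0.47, -0.0691, 0.0001], 0.8)]
stand_mouth []
failed_card_handle [([0.5642, -0.3007, 0.1305], 0.77)]
spare_card_handle [([0.4884, -0.0289, 0.1024], 0.74)]
card_a_handle [([0.4882, -0.0277, 0.1051], 0.5)]
blue_card_a_handle [([0.4603, -0.1089, 0.0979], 0.67)]
torch_mid [([0.4268, -0.2205, 0.0521], 0.77), ([0.581, -0.2307, 0.1282], 0.71)]
bush_flanged []
ring_steel [([0.4597, -0.3794, 0.0006], 0.56)]
hex_key_5 [([0.4164, -0.3308, 0.0026], 0.53)]
plug_gauge [([0.474, -0.0553, 0.0999], 0.71), ([0.3633, 0.0051, 0.0014], 0.66)]
side [ 0.3269 -0.9468  0.6745] [ 0.1795  0.7888 -0.5879]
rack [([0.6188, -0.2907, 0.0513], 0.6), ([0.4327, -0.2223, 0.0529], 0.37)]
rack_mouth [([0.4892, -0.0281, 0.0985], 0.29), ([0.5599, -0.3251, 0.1296], 0.27)]
stand [([0.4745, -0.0709, 0.0022], 0.97)]
stand_mouth [([0.4715, -0.0718, 0.0597], 0.79)]
failed_card_handle [([0.5664, -0.3007, 0.1315], 0.63)]
spare_card_handle [([0.5752, -0.2519, 0.1228], 0.65), ([0.4876, -0.0296, 0.0985], 0.63)]
card_a_handle [([0.4767, -0.0712, 0.0028], 0.69)]
blue_card_a_handle [([0.4609, -0.108, 0.1021], 0.57)]
torch_mid [([0.4344, -0.222, 0.0521], 0.72), ([0.5626, -0.3259, 0.1289], 0.2)]
bush_flanged [([0.4147, -0.2769, 0.0005], 0.46)]
ring_steel [([0.4594, -0.1051, 0.1024], 0.64), ([0.4609, -0.3821, -0.0021], 0.58)]
hex_key_5 [([0.4872, -0.0286, 0.0969], 0.74), ([0.423, -0.3276, -0.0007], 0.47)]
plug_gauge [([0.4221, -0.3308, -0.0019], 0.69), ([0.5622, -0.3239, 0.1278], 0.63), ([0.3584, -0.0008, 0.0011], 0.45)]
1.4 [ 0.1765  0.9843 -0.      0.    ]
```

View pics/both.png

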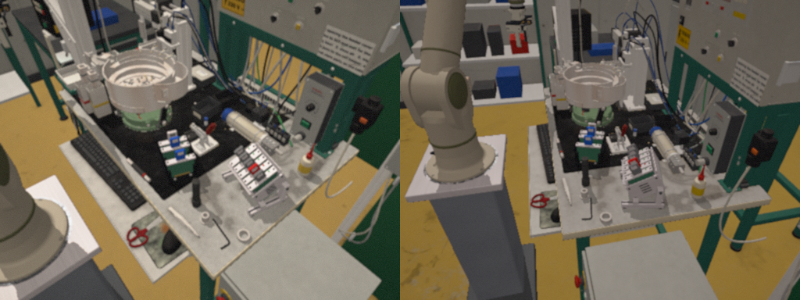

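View pics/scene0.png

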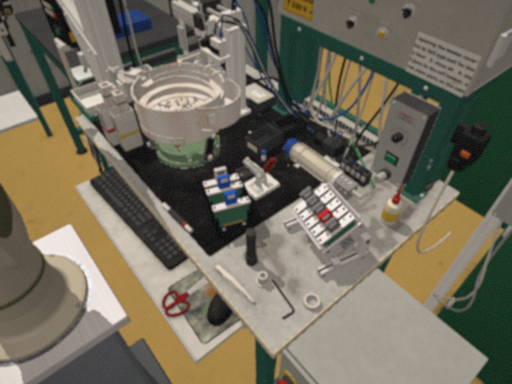

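The scene view shows the stand with its blue handles near (222,180) and (232,198). The rack is near (325,215) with the red handle near (325,214). Next I'll zoom in and measure the colour and depth clusters.

```bash
cat > m.py <<'E'
from h import *
np.set_printoptions(precision=4,suppress=True)
def cloud(f):
    z=f["z_map"]; v,u=np.indices(z.shape)
    P=np.stack([(u-f["cx"])/f["fx"]*z,(v-f["cy"])/f["fy"]*z,z,np.ones_like(z)],-1)
    return (P@np.linalg.inv(f["camera_from_world"]).T)[...,:3]
E
python3 - <<'E'
from m import *
tiles=[]
for c in ["scene","side"]:
    f=vision.grab_frame(c); X=cloud(f); img=f["img"].astype(int); np.savez("pics/"+c,X=X,img=f["img"],z=f["z_map"])
    r,g,b=img[...,0],img[...,1],img[...,2]
    ok=f["z_map"]>0
    def uv(p):
        q=f["camera_from_world"]@np.append(p,1); return [round(float(f["fx"]*q[0]/q[2]+f["cx"])),round(float(f["fy"]*q[1]/q[2]+f["cy"]))]
    for nm,ce in [("stand",[.472,-.07,.07]),("rack",[.58,-.29,.12])]:
        u,v=uv(np.array(ce)); h=45
        tiles.append(cv2.resize(f["img"][v-h:v+h,u-50:u+50],(400,300),interpolation=cv2.INTER_CUBIC)); print(c,nm,u-50,v-h)
    near=lambda ce,rr:ok&(np.linalg.norm(X[...,:2]-np.array(ce),axis=-1)<rr)
    st=near([.472,-.07],.1); rk=near([.58,-.29],.12)
    def comps(m,n):
        k,l,s,cc=cv2.connectedComponentsWithStats(m.astype(np.uint8))
        for i in range(1,k):
            if s[i,4]>=8: print(c,n,s[i,4],cc[i],X[l==i].mean(0),X[l==i].min(0),X[l==i].max(0))
    comps(st&(b>r+40)&(X[...,2]>.06),"blue"); comps(rk&(r>g+60)&(X[...,2]>.06),"red")
    comps(st&(np.minimum(np.minimum(r,g),b)>140)&(X[...,2]>.075),"white")
    comps(rk&(np.minimum(np.minimum(r,g),b)>130)&(X[...,2]>.12),"grey")
cv2.imwrite("pics/crop.png",np.vstack([np.hstack(tiles[:2]),np.hstack(tiles[2:])])[:,:,::-1])
E
```

```text
scene stand 176 150
scene rack 275 168
scene blue 115 [223.0087 180.6957] [ 0.4772 -0.0561  0.1058] [ 0.4641 -0.0655  0.0867] [ 0.4986 -0.0322  0.1218]
scene blue 128 [229.9219 196.3672] [ 0.4605 -0.1058  0.1034] [ 0.4452 -0.1174  0.0618] [ 0.5053 -0.0554  0.1215]
scene red 95 [324.0211 214.4632] [ 0.5632 -0.299   0.1374] [ 0.5484 -0.3088  0.1163] [ 0.5878 -0.2813  0.1537]
scene white 30 [219.7    168.8667] [ 0.4877 -0.0296  0.1193] [ 0.4752 -0.0362  0.117 ] [ 0.5016 -0.022   0.121 ]
scene white 39 [233.8462 177.0769] [ 0.519  -0.0421  0.0818] [ 0.5063 -0.0512  0.0799] [ 0.5302 -0.0335  0.0844]
scene white 68 [209.8529 182.7794] [ 0.461  -0.0204  0.0817] [ 0.4442 -0.0321  0.0778] [ 0.4757 -0.0068  0.0915]
scene white 52 [236.4231 184.75  ] [ 0.5075 -0.0677  0.0816] [ 0.4925 -0.0785  0.0794] [ 0.5203 -0.0576  0.0841]
scene white 73 [212.9863 190.4658] [ 0.4517 -0.0473  0.082 ] [ 0.4349 -0.0597  0.0796] [ 0.4667 -0.0348  0.0867]
scene white 63 [242.8413 200.4444] [ 0.4871 -0.1193  0.0822] [ 0.4712 -0.13    0.0784] [ 0.5016 -0.1082  0.0938]
scene white 81 [219.3086 206.7531] [ 0.4327 -0
[... 739 characters left out ...]
86] [ 0.5231 -0.0245  0.0859]
side white 19 [232.7368 173.4737] [ 0.4468 -0.0531  0.0857] [ 0.4366 -0.1055  0.0782] [ 0.4556 -0.0389  0.1185]
side white 18 [254.3889 175.2778] [ 0.507  -0.0699  0.0824] [ 0.497  -0.0769  0.0803] [ 0.5162 -0.0602  0.0844]
side white 39 [230.5641 184.6154] [ 0.4329 -0.1019  0.0819] [ 0.4178 -0.1135  0.0788] [ 0.4463 -0.0919  0.0847]
side white 30 [250.8333 186.1667] [ 0.4865 -0.1209  0.0821] [ 0.4763 -0.1289  0.0797] [ 0.4999 -0.1082  0.0846]
side grey 306 [314.2418 205.0588] [ 0.6073 -0.2907  0.1276] [ 0.5817 -0.3437  0.12  ] [ 0.6306 -0.2285  0.1361]
side grey 44 [324.1818 203.2045] [ 0.6302 -0.295   0.1329] [ 0.6175 -0.3504  0.1277] [ 0.6443 -0.2346  0.1351]
```

View pics/crop.png

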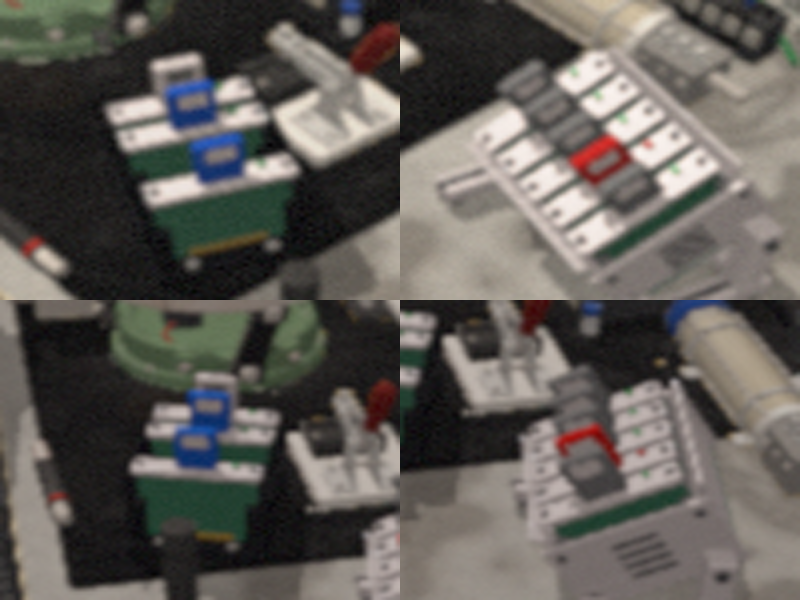

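The crops show the spare (white) at the far end of the stand (y=+42), blue cards at +14 and -42, and the empty slot between the blues (y=-14). In the rack, red is the 4th handle from the far end, so slot y=-24. Next I'll fit precise poses.

```bash
cat > fit.py <<'E'
from m import *
def frame(o,yaw,tilt):
    Rm=R.from_euler("z",yaw).as_matrix()@R.from_euler("y",-tilt).as_matrix()
    return np.array(o),Rm
def loc(X,fr): return (X-fr[0])@fr[1]
def refine(X,ok,fr,h,ny,box=(60,75)):
    # rectangle around strip-plane points
    for _ in range(3):
        L=loc(X,fr); m=ok&(abs(L[...,2]-h)<.004)&(abs(L[...,0])<box[0]/1e3)&(abs(L[...,1])<box[1]/1e3)
        p=L[m]; 
        best=None
        for a in np.radians(np.arange(-6,6.1,.25)):
            c,s=np.cos(a),np.sin(a); q=p[:,:2]@np.array([[c,-s],[s,c]])
            lo,hi=np.percentile(q,1,0),np.percentile(q,99,0); A=np.prod(hi-lo)
            if best is None or A<best[0]: best=(A,a,(lo+hi)/2,hi-lo)
        _,a,c0,sz=best; c,s=np.cos(a),np.sin(a); cc=np.array([[c,-s],[s,c]])@c0
        o=fr[0]+fr[1]@np.array([cc[0],cc[1],0]); o[2]=fr[0][2]
        fr=(o,fr[1]@R.from_euler("z",a).as_matrix())
    y=fr[1][:,1]; return fr,np.degrees(np.arctan2(-y[0],y[1])),sz,np.median(p[:,2]),m.sum()
E
python3 - <<'E'
from fit import *
print([a for a in dir(arm) if a[0]!='_'])
Xs=[]
for c in ["scene","side"]:
    d=np.load(f"pics/{c}.npz"); X=d["X"]; br=d["img"].min(-1)>105; ok=d["z"]>0; Xs.append(X[ok])
    fr,yaw,sz,h,n=refine(X,ok&br,frame([.472,-.071,0],-.35,0),.082,0); print(c,"stand",fr[0],yaw,sz,h,n)
    fr,yaw,sz,h,n=refine(X,ok&br,frame([.616,-.288,.05],-.2,np.pi/6),.072,0); print(c,"rack",fr[0],yaw,sz,h,n); print(fr[1])
    L=loc(X,fr); m=ok&(abs(L[...,0])<.05)&(abs(L[...,1])<.06)&(L[...,2]>.085)&(L[...,2]<.125)
    print("rack handles top", np.percentile(L[m],[1,50,99],axis=0))
X=np.vstack(Xs)
for nm,fr in [("stand",frame([.472,-.071,0],np.radians(-20),0)),("rack",frame([.616,-.288,.05],-.2,np.pi/6))]:
    L=loc(X,fr)
    for y in (-42,-14,42) if nm=="stand" else (-24,):
        m=(abs(L[:,0])<.11)&(abs(L[:,1]-y/1e3)<.045)&(L[:,2]>.13)
        print(nm,y,m.sum(), L[m].min(0) if m.any() else "",L[m].max(0) if m.any() else "")
print("height map max (rows x .2...1.0 step .1; cols y -.5...8)")
H=np.zeros((9,14))
for i in range(9):
    for j in range(14):
        m=(abs(X[:,0]-(.2+.1*i))<.05)&(abs(X[:,1]-(-.5+.1*j))<.05)
        if m.sum()>5: H[i,j]=np.percentile(X[m,2],99)
np.set_printoptions(precision=2,suppress=True,linewidth=150); print(H)
E
```

```text
['PlanningError', 'pinch_z']
scene stand [ 0.4735 -0.0699  0.    ] -19.053522829578814 [0.0883 0.1016] 0.08172968572337978 501
scene rack [ 0.6173 -0.2885  0.05  ] -12.97481817353708 [0.0883 0.1124] 0.07136051423881193 1076
[[ 0.8423  0.2245 -0.49  ]
 [-0.2019  0.9744  0.0993]
 [ 0.4998  0.0153  0.866 ]]
rack handles top [[-0.0148 -0.0522  0.0857]
 [-0.0002 -0.0027  0.1044]
 [ 0.0146  0.0525  0.1117]]
side stand [ 0.4744 -0.0694  0.    ] -20.303522829578814 [0.0876 0.1031] 0.0820336092839302 275
side rack [ 0.6178 -0.2894  0.05  ] -13.191382570413301 [0.0887 0.112 ] 0.0720595679382502 647
[[ 0.8413  0.2282 -0.49  ]
 [-0.2062  0.9735  0.0993]
 [ 0.4997  0.0174  0.866 ]]
rack handles top [[-0.0145 -0.0514  0.0855]
 [ 0.0023 -0.0037  0.1047]
 [ 0.0146  0.0534  0.1118]]
stand -42 0  
stand -14 0  
stand 42 0  
rack -24 0  
height map max (rows x .2...1.0 step .1; cols y -.5...8)
[[ 0.    0.   -0.15 -0.15 -0.14 -0.15 -0.15 -0.15 -0.15 -0.15 -0.15  0.43  0.43 -0.86]
 [ 0.    0.   -0.   -0.   -0.   -0.   -0.   -0.   -0.   -0.    0.    0.43  0.43  0.35]
 [-0.12  0.    0.03  0.11  0.1   0.08  0.22  0.22  0.22  0.45  0.44  0.34  0.38  0.28]
 [-0.12  0.02  0.14  0.    0.12  0.12  0.22  0.14  0.22  0.46  0.45  0.34  0.04  0.33]
 [-0.12  0.12  0.15  0.15  0.14  0.2   0.22  0.23  0.23  0.21  0.    0.    0.04  0.33]
 [-0.12 -0.    0.09  0.11  0.05  0.05  0.22  0.41  0.45  0.39  0.33  0.    0.04  0.  ]
 [ 0.    0.08  0.27  0.27  0.08  0.07  0.4   0.43  0.44  0.43  0.    0.    0.02  0.  ]
 [ 0.    0.55  0.56  0.54  0.53  0.51  0.5   0.48  0.34  0.01  0.01  0.    0.    0.  ]
 [ 0.06  0.43  0.31  0.22  0.22  0.22  0.22  0.22  0.    0.01  0.    0.    0.    0.  ]]
```

{"name": "apply_moves", "arguments": {
  "commands": [
    {"dz":6},
    {"dz":6},
    {"dz":6},
    {"dz":6},
    {"dy":-6},
    {"dy":-6},
    {"dy":-6}
  ]
}}

```text
invalid input
```

Run:
```python
from fit import *
o=sensors.observe(); print(o["clock"],o["ee_pos"],o["joints"],o["contact_force"])
Xs=[]
for c in ["scene","side"]:
    f=vision.grab_frame(c); X=cloud(f); ok=f["z_map"]>0; Xs.append(X[ok]); br=f["img"].min(-1)>105
    for it in np.radians([-14,-13,-12.]):
        fr,yaw,sz,h,n=refine(X,ok&br,frame([.6175,-.289,.05],it,np.pi/6),.072,0); print(c,"rack",it*57.3,fr[0],yaw,fr[1][2,1])
    for col in ["stand"]:
        fr,yaw,sz,h,n=refine(X,ok&br,frame([.474,-.07,0],-.345,0),.082,0); print(col,fr[0],yaw,sz)
X=np.vstack(Xs)
H=np.zeros((12,17))
for i in range(12):
    for j in range(17):
        m=(abs(X[:,0]-(.2+.05*i))<.025)&(abs(X[:,1]-(.0+.05*j))<.025)
        if m.sum()>3: H[i,j]=np.percentile(X[m,2],99)
np.set_printoptions(precision=2,suppress=True,linewidth=150); print(H)
# torch etc.
m=(X[:,2]>.1)&(abs(X[:,0]-.43)<.03)&(abs(X[:,1]+.22)<.03); print("torch",X[m].mean(0))
f=vision.grab_frame("side"); save(f,"side1.png")
```

```text
1.5 [0.2519 0.6798 0.2186] [-1.2927  0.5993 -0.0025  1.5994  0.0018  0.943  -0.0798] [ 0.0877 -0.1927  0.0958]
scene rack -14.001031259498511 [ 0.617 -0.29   0.05 ] -12.917425309048046 -0.010907442517280558
scene rack -13.00095759810576 [ 0.6171 -0.2894  0.05  ] -12.78349330555627 -0.002181654642373285
scene rack -12.00088393671301 [ 0.6173 -0.2888  0.05  ] -12.433015449865339 0.0043632677491869665
stand [ 0.4738 -0.0693  0.    ] -19.017043932013397 [0.0882 0.1021]
side rack -14.001031259498511 [ 0.6171 -0.2911  0.05  ] -13.350471672796543 -0.006544797785672218
side rack -13.00095759810576 [ 0.6172 -0.2905  0.05  ] -13.000000000000002 0.0
side rack -12.00088393671301 [ 0.6173 -0.2899  0.05  ] -12.649528327203457 0.006544797785672219
stand [ 0.474  -0.0707  0.    ] -19.267043932013397 [0.0872 0.1011]
[[-0.15 -0.15 -0.15 -0.15 -0.15 -0.15 -0.15 -0.15 -0.15 -0.15 -0.86 -0.86  0.35  0.43 -0.7  -0.86 -0.86]
 [-0.15 -0.15 -0.15 -0.15 -0.15 -0.15 -0.14 -0.14 -0.14 -0.14 -0.86 -0.86  0.35  0.43  0.37  0.31 -0.86]
 [-0.13 -0.13 -0.13 -0.13 -0.13 -0.13 -0.13 -0.13 -0.13 -0.13 -0.86 -0.86 -0.86
[... 297 characters left out ...]
  0.38  0.32  0.34  0.36  0.38  0.39  0.28]
 [ 0.12  0.2   0.22  0.06  0.07  0.14  0.22  0.22  0.46  0.45  0.    0.02  0.    0.    0.    0.    0.  ]
 [ 0.04  0.22  0.22  0.05  0.15  0.14  0.22  0.22  0.46  0.    0.    0.01  0.    0.    0.    0.    0.32]
 [ 0.07  0.22  0.22  0.2   0.18  0.23  0.23  0.21  0.    0.    0.    0.    0.    0.    0.03  0.    0.  ]
 [ 0.02  0.22  0.22  0.22  0.24  0.26  0.28  0.21  0.    0.    0.    0.    0.    0.03  0.04  0.    0.  ]
 [ 0.01  0.04  0.04  0.    0.35  0.34  0.46  0.37  0.33  0.39  0.    0.    0.    0.    0.02  0.    0.  ]
 [ 0.05  0.04  0.38  0.43  0.44  0.43  0.46  0.36  0.44  0.35  0.    0.    0.    0.    0.02  0.    0.  ]]
torch [ 0.43 -0.22  0.11]
```

View pics/side1.png

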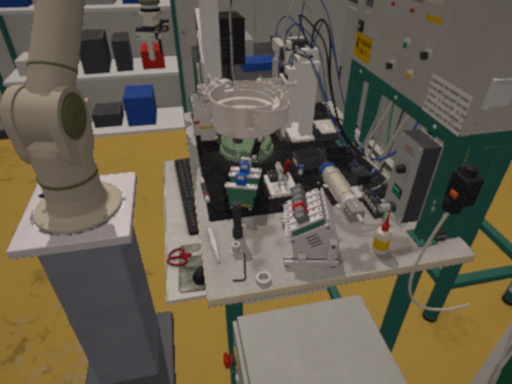

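{"name": "apply_moves", "arguments": {
  "commands": [
    {"dx":0,"dy":0,"dz":6,"wx":0,"wy":0,"wz":0},
    {"dx":0,"dy":0,"dz":6,"wx":0,"wy":0,"wz":0},
    {"dx":0,"dy":0,"dz":6,"wx":0,"wy":0,"wz":0},
    {"dx":0,"dy":0,"dz":6,"wx":0,"wy":0,"wz":0},
    {"dx":0,"dy":-6,"dz":0,"wx":0,"wy":0,"wz":0},
    {"dx":0,"dy":-6,"dz":0,"wx":0,"wy":0,"wz":0},
    {"dx":0,"dy":-6,"dz":0,"wx":0,"wy":0,"wz":0}
  ]
}}

```text
clock: 2.52
ee_pos: [0.2518, 0.4979, 0.4587]
ee_rot: [0.176, 0.984, 0.0, 0.0]
contact_force: [0.5, 0.6, 0.1]
finger_gap: 0.996
grasp_force: 0.0
```

{"name": "apply_moves", "arguments": {
  "commands": [
    {"dx":1,"dy":-5,"dz":0,"wx":0,"wy":0,"wz":-5.9},
    {"dx":1,"dy":-5,"dz":0,"wx":0,"wy":0,"wz":-5.9},
    {"dx":1,"dy":-5,"dz":0,"wx":0,"wy":0,"wz":-5.9},
    {"dx":4,"dy":-4.5,"dz":0,"wx":0,"wy":0,"wz":-5.9},
    {"dx":4,"dy":-4.5,"dz":0,"wx":0,"wy":0,"wz":-5.9},
    {"dx":4,"dy":-4.5,"dz":0,"wx":0,"wy":0,"wz":-5.9},
    {"dx":1.5,"dy":-5.9,"dz":0,"wx":0,"wy":0,"wz":-5.9},
    {"dx":1.5,"dy":-5.9,"dz":0,"wx":0,"wy":0,"wz":-5.9},
    {"dx":1.5,"dy":-5.9,"dz":0,"wx":0,"wy":0,"wz":-5.9},
    {"dx":1.5,"dy":-5.9,"dz":0,"wx":0,"wy":0,"wz":-5.9},
    {"dx":1.5,"dy":-5.9,"dz":0,"wx":0,"wy":0,"wz":-5.9},
    {"dx":1.5,"dy":-5.9,"dz":0,"wx":0,"wy":0,"wz":-5.9},
    {"dx":1.5,"dy":-5.9,"dz":0,"wx":0,"wy":0,"wz":-5.9},
    {"dx":1.5,"dy":-5.9,"dz":0,"wx":0,"wy":0,"wz":-5.9},
    {"dx":0,"dy":0,"dz":-4,"wx":-2.2,"wy":-9.75,"wz":0},
    {"dx":0,"dy":0,"dz":-4,"wx":-2.2,"wy":-9.75,"wz":0},
    {"dx":0,"dy":0,"dz":-4,"wx":-2.2,"wy":-9.75,"wz":0}
  ]
}}

```text
clock: 4.65
ee_pos: [0.5248, -0.2556, 0.3501]
ee_rot: [0.759, 0.608, 0.15, 0.181]
contact_force: [2.8, 1.6, -0.1]
finger_gap: 0.997
grasp_force: 0.0
```

```bash
cat > t.py <<'E'
from fit import *
import sys
RACK=frame([.6172,-.2898,.05],np.radians(-12.8),np.pi/6)
STAND=frame([.474,-.070,0],np.radians(-19.4),0)
D=np.diag([1.,-1,-1])
# tool y along card x, tool z = -card z ; tool x = y x z
def toolR(fr,sgn=1):
    z=-fr[1][:,2]; y=sgn*fr[1][:,0]; return np.stack([np.cross(y,z),y,z],1)
def goto(fr,p,sgn=1):
    o=sensors.observe(); T=fr[0]+fr[1]@(np.array(p)/1e3)
    Rc=R.from_quat(o["ee_rot"]); rv=(R.from_matrix(toolR(fr,sgn))*Rc.inv()).as_rotvec(degrees=True)
    print("t",round(o["clock"],2),"d cm",(T-o["ee_pos"])*100,"turn deg",rv,"| tcp local mm",loc(o["ee_pos"],fr)*1e3,"j",o["joints"],"F",o["contact_force"],"gap",o["finger_gap"],o["grasp_force"])
E
python3 - <<'E'
from t import *
np.set_printoptions(precision=2,suppress=True)
goto(RACK,(0,-24,125))
o=sensors.observe();f=vision.grab_frame("wrist"); save(f,"wrist1.png"); print(f["hand_eye"],f["fx"],f["cx"],f["cy"])
np.savez("pics/wr1",p=o["ee_pos"],q=o["ee_rot"],z=f["z_map"],img=f["img"],he=f["hand_eye"],k=[f["fx"],f["fy"],f["cx"],f["cy"]])
E
```

```text
t 4.65 d cm [  2.61  -4.37 -19.18] turn deg [-1.05 -2.64 -0.31] | tcp local mm [ 65.47  12.86 308.68] j [-0.2   0.14  0.71  2.14 -0.49  0.48  0.65] F [ 2.81  1.61 -0.07] gap 0.9971989593438322 0.0
[[-0.   -0.95 -0.3   0.08]
 [ 1.   -0.   -0.   -0.  ]
 [ 0.   -0.3   0.95 -0.17]
 [ 0.    0.    0.    1.  ]] 297.3186396354542 255.1355986191354 195.30021099167664
```

View pics/wrist1.png

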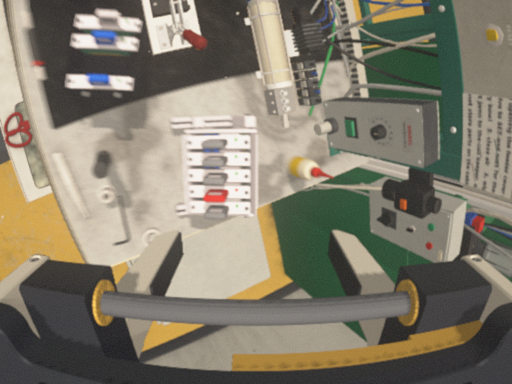

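The wrist view confirms red as the 4th strip, at (215,196), with the nearest grey below it. I'm moving in to a close view.

{"name": "apply_moves", "arguments": {
  "commands": [
    {"dx":0.1,"dy":-1.3,"dz":-5,"wx":-0.5,"wy":-1.3,"wz":-0.1},
    {"dx":0.1,"dy":-1.3,"dz":-5,"wx":-0.5,"wy":-1.3,"wz":-0.2},
    {"dx":0,"dy":-1.2,"dz":-4.9,"wx":0,"wy":0,"wz":0},
    {"dx":0,"dy":0,"dz":0,"wx":0,"wy":0,"wz":0}
  ]
}}

```text
clock: 5.2
ee_pos: [0.5321, -0.2816, 0.245]
ee_rot: [0.754, 0.607, 0.16, 0.195]
contact_force: [-0.1, -0.1, 0.4]
finger_gap: 1.001
grasp_force: 0.0
```

```bash
cat >> t.py <<'E'
def wcloud():
    o=sensors.observe(); f=vision.grab_frame("wrist"); z=f["z_map"]; v,u=np.indices(z.shape)
    x=(u-f["cx"])/f["fx"]; y=(v-f["cy"])/f["fy"]; th=np.hypot(x,y); k=np.tan(np.minimum(th,1.5))/np.maximum(th,1e-9)
    P=np.stack([x*k*z,y*k*z,z,np.ones_like(z)],-1)@f["hand_eye"].T
    X=P[...,:3]@R.from_quat(o["ee_rot"]).as_matrix().T+o["ee_pos"]
    return f,X,(z>0)&(th<1.2)
def handles(f,X,ok,fr,z0,z1,masks):
    L=loc(X,fr); im=f["img"].astype(int)
    for n,m in masks(im,L).items():
        p=L[ok&m&(L[...,2]>z0)&(L[...,2]<z1)]*1e3
        if len(p)>10: print(n,len(p),"p2",np.percentile(p,2,0),"p98",np.percentile(p,98,0),"mid",(np.percentile(p,2,0)+np.percentile(p,98,0))/2)
E
python3 - <<'E'
from t import *
np.set_printoptions(precision=2,suppress=True)
goto(RACK,(0,-24,125))
f,X,ok=wcloud(); save(f,"wrist2.png")
br=f["img"].min(-1)>105
for it in (-13.5,-12.8,-12):
    fr,yaw,sz,h,n=refine(X,ok&br,frame([.6172,-.2898,.05],np.radians(it),np.pi/6),.072,0); print(fr[0]*1e3,yaw,fr[1][2,1],sz,h,n)
fr,yaw,sz,h,n=refine(X,ok&br,STAND,.082,0); print("stand",fr[0]*1e3,yaw,sz,h,n)
L=loc(X,RACK)
handles(f,X,ok,RACK,.085,.13,lambda im,L:{"red":(im[...,0]>im[...,1]+50)&(abs(L[...,1]+.024)<.02)&(abs(L[...,0])<.03),"redtop":(abs(L[...,2]-.11)<.005)&(abs(L[...,1]+.024)<.012)&(abs(L[...,0])<.03)})
for y in (48,24,0,-24,-48):
    handles(f,X,ok,RACK,.106,.114,lambda im,L:{f"top{y}":(abs(L[...,1]-y/1e3)<.012)&(abs(L[...,0])<.03)})
E
```

```text
t 5.2 d cm [ 1.89 -1.77 -8.68] turn deg [-0.46 -0.75 -0.55] | tcp local mm [ 24.06 -10.89 211.32] j [ 0.36  0.29  0.14  2.24 -0.98  0.21  1.19] F [-0.08 -0.05  0.43] gap 1.0007318919411934 0.0
[ 616.37 -288.17   50.  ] -13.066984550134663 -0.0043632677491869665 [0.09 0.11] 0.0715857571407544 5119
[ 616.51 -287.72   50.  ] -13.016506694443732 0.002181654642373285 [0.09 0.11] 0.07157751398040828 5118
[ 616.62 -287.24   50.  ] -12.866047387318218 0.008726203218641754 [0.09 0.11] 0.07158598609491121 5123
stand [466.3 -88.2   0. ] -19.149999999999995 [0.09 0.06] 0.08167374354483056 1494
red 413 p2 [-14.39 -25.77  86.29] p98 [ 13.64 -16.82 111.35] mid [ -0.38 -21.3   98.82]
redtop 319 p2 [-14.84 -25.8  105.29] p98 [ 13.33 -16.72 111.43] mid [ -0.75 -21.26 108.36]
top48 372 p2 [-14.82  45.16 106.8 ] p98 [ 12.97  55.3  111.59] mid [ -0.93  50.23 109.19]
top24 345 p2 [-14.78  22.05 106.92] p98 [ 12.97  31.26 111.14] mid [ -0.91  26.66 109.03]
top0 315 p2 [-15.08  -1.71 106.46] p98 [ 12.92   7.18 111.38] mid [ -1.08   2.73 108.92]
top-24 304 p2 [-15.02 -25.81 106.62] p98 [ 12.84 -16.89 111.44] mid [ -1.09 -21.35 109.03]
top-48 283 p2 [-14.99 -49.84 106.32] p98 [ 13.03 -40.84 111.23] mid [ -0.98 -45.34 108.77]
```

```bash
sed -i 's/^RACK=.*/RACK=frame([.6166,-.2875,.05],np.radians(-13),np.pi\/6)/' t.py
python3 - <<'E'
from t import *
np.set_printoptions(precision=2,suppress=True)
goto(RACK,(0,-24,125)); goto(RACK,(0,-24,150))
E
```

```text
t 5.25 d cm [ 1.79 -1.49 -8.81] turn deg [-0.35 -0.68 -0.74] | tcp local mm [ 26.04 -13.51 211.64] j [ 0.35  0.29  0.14  2.24 -0.98  0.21  1.19] F [ 0.53  0.69 -0.03] gap 1.0024617836360408 0.0
t 5.25 d cm [ 0.57 -1.21 -6.64] turn deg [-0.35 -0.68 -0.74] | tcp local mm [ 26.04 -13.51 211.64] j [ 0.35  0.29  0.14  2.24 -0.98  0.21  1.19] F [ 0.53  0.69 -0.03] gap 1.0024617836360408 0.0
```

{"name": "apply_moves", "arguments": {
  "commands": [
    {"dx":0.15,"dy":-0.3,"dz":-1.65,"wx":-0.1,"wy":-0.2,"wz":-0.2},
    {"dx":0.15,"dy":-0.3,"dz":-1.65,"wx":-0.1,"wy":-0.2,"wz":-0.2},
    {"dx":0.15,"dy":-0.3,"dz":-1.65,"wx":-0.1,"wy":-0.2,"wz":-0.2},
    {"dx":0.15,"dy":-0.3,"dz":-1.65,"wx":0,"wy":0,"wz":-0.1},
    {"dx":0,"dy":0,"dz":0,"wx":0,"wy":0,"wz":0}
  ]
}}

```text
clock: 5.88
ee_pos: [0.5439, -0.2986, 0.199]
ee_rot: [0.757, 0.607, 0.155, 0.186]
contact_force: [-0.1, 0.2, -0.5]
finger_gap: 0.999
grasp_force: 0.0
```

Run:
```python
from t import *
np.set_printoptions(precision=2,suppress=True)
goto(RACK,(0,-24,115))
f,X,ok=wcloud()
br=f["img"].min(-1)>105
fr,yaw,sz,h,n=refine(X,ok&br,RACK,.072,0); print(fr[0]*1e3,yaw,fr[1][2,1],sz,h,n)
for y in (48,24,0,-24,-48):
    handles(f,X,ok,RACK,.106,.114,lambda im,L:{f"top{y}":(abs(L[...,1]-y/1e3)<.012)&(abs(L[...,0])<.03)})
```

```text
t 5.88 d cm [ 1.13  0.06 -4.94] turn deg [-0.89 -1.81 -0.57] | tcp local mm [ 15.3  -27.14 163.22] j [ 0.55  0.39 -0.09  2.22 -1.04  0.11  1.27] F [-0.12  0.17 -0.47] gap 0.998913895007785 0.0
[ 616.17 -287.76   50.  ] -11.917425309048049 -0.010907442517280558 [0.09 0.11] 0.07141168246041349 7020
top48 501 p2 [-14.07  43.49 106.62] p98 [ 14.17  52.6  110.77] mid [  0.05  48.04 108.69]
top24 499 p2 [-13.75  19.25 106.49] p98 [ 13.62  29.12 110.62] mid [ -0.07  24.18 108.55]
top0 466 p2 [-13.49  -4.18 106.49] p98 [ 13.72   4.93 110.69] mid [  0.12   0.38 108.59]
top-24 433 p2 [-13.82 -28.17 106.59] p98 [ 13.86 -19.15 110.71] mid [  0.02 -23.66 108.65]
top-48 361 p2 [-13.85 -51.27 106.28] p98 [ 14.01 -43.17 110.54] mid [  0.08 -47.22 108.41]
```

```bash
cat > kin.py <<'E'
import numpy as np, itertools, json
from scipy.spatial.transform import Rotation as R
from scipy.optimize import least_squares
LO=np.array([-2.57,-.35,-1.29,.11,-1.05,.11,-2.63]); HI=np.array([2.57,1.97,1.29,2.56,4.19,1.86,2.63])
def chain(j,s):
    Rs=[np.eye(3)]
    for i in range(7): Rs.append(Rs[-1]@R.from_euler("zyzyzyz"[i],s[i]*j[i]).as_matrix())
    return Rs
E
python3 - <<'E'
from kin import *
from plant import sensors
o=sensors.observe(); 
data=[([-1.2927,0.5993,-0.0025,1.5994,0.0018,0.943,-0.0798],[.2519,.6798,.2186],[.1765,.9843,0,0]),
([-0.2,0.14,0.71,2.14,-0.49,0.48,0.65],[.5248,-.2556,.3501],[.759,.608,.15,.181]),
([0.36,0.29,0.14,2.24,-0.98,0.21,1.19],[.5321,-.2816,.245],[.754,.607,.16,.195]),
(list(map(float,o["joints"])),list(map(float,o["ee_pos"])),list(map(float,o["ee_rot"])))]
json.dump(data,open("data.json","w"))
res=[]
for s in itertools.product([1,-1],repeat=7):
    if s[1]<0: pass
    Q=[R.from_matrix(chain(j,s)[7]) for j,_,_ in data]
    M=[R.from_quat(q) for _,_,q in data]
    # M = B Q T with B=Rz(b): search b
    for b in np.radians(np.arange(0,360,5)):
        T=[(R.from_euler("z",b)*a).inv()*m for a,m in zip(Q,M)]
        m=R.concatenate(T).mean(); e=max((m.inv()*t).magnitude() for t in T); res.append((e,s,np.degrees(b),m.as_rotvec(degrees=True)))
res.sort(key=lambda r:r[0])
for r in res[:8]: print(r)
E
```

```text
(0.0024070082754623673, (-1, -1, -1, -1, -1, -1, -1), np.float64(180.0), array([ 2.48312391e-02, -3.10008578e-02, -9.01195860e+01]))
(0.002407008275462516, (-1, 1, -1, 1, -1, 1, -1), np.float64(0.0), array([3.09831827e-02, 2.48170816e-02, 8.98804076e+01]))
(0.031292591533610116, (-1, 1, -1, 1, -1, 1, -1), np.float64(355.0), array([-1.32234939,  1.4213156 , 85.31724193]))
(0.03129259153361032, (-1, -1, -1, -1, -1, -1, -1), np.float64(175.0), array([  1.45336435,   1.35216658, -94.66719501]))
(0.03256322951283167, (-1, -1, -1, -1, -1, -1, -1), np.float64(185.0), array([ -1.37299191,  -1.38436793, -85.55632992]))
(0.03256322951283271, (-1, 1, -1, 1, -1, 1, -1), np.float64(5.0), array([ 1.4139694 , -1.40235014, 94.42798963]))
(0.0630569802640152, (-1, 1, -1, 1, -1, 1, -1), np.float64(350.0), array([-2.64716286,  2.7883182 , 80.73838472]))
(0.06305698026401595, (-1, -1, -1, -1, -1, -1, -1), np.float64(170.0), array([  2.91387923,   2.76636752, -99.19919006]))
```

```bash
cat >> kin.py <<'E'
S=(-1,1,-1,1,-1,1,-1); RT=R.from_euler("z",90,degrees=True).as_matrix()
def basis(j):
    C=chain(j,S); z=np.eye(3)
    return np.stack([[0,0,1],C[1][:,1],C[3][:,0],C[3][:,2],C[5][:,0],C[5][:,2],C[7][:,2]],1)
def fitL(data): 
    A=np.vstack([basis(d[0]) for d in data]); b=np.hstack([d[1] for d in data])
    w=np.repeat([1 if i in(0,3) or i>3 else .1 for i in range(len(data))],3)
    r=1e-3*np.eye(7); A2=np.vstack([A*w[:,None],r]); b2=np.append(b*w,np.zeros(7))
    x=np.linalg.lstsq(A2,b2,rcond=None)[0]; return x,(A@x-b).reshape(-1,3)
D=json.load(open("data.json")); L,RES=fitL(D)
def fk(j): return basis(j)@L, chain(j,S)[7]@RT
def ik(p,Rm,j0):
    def f(j):
        P,Q=fk(j); return np.r_[(P-p)*10,(R.from_matrix(Rm.T@Q)).as_rotvec()]
    r=least_squares(f,np.clip(j0,LO+1e-3,HI-1e-3),bounds=(LO,HI)); return r.x,np.abs(r.fun).max()
def sols(p,Rm,n=60,seed=0):
    g=np.random.default_rng(seed); out=[]
    for _ in range(n):
        j,e=ik(p,Rm,g.uniform(LO,HI))
        if e<2e-3: out.append((min((j-LO).min(),(HI-j).min()),j))
    return sorted(out,key=lambda t:-t[0])
E
cat > feas.py <<'E'
from t import *; from kin import *
np.set_printoptions(precision=2,suppress=True)
print("L",L*1e3); print(RES*1e3)
for nm,fr,pts in [("rack",RACK,[(0,-24,77),(0,-24,155)]),("stand",STAND,[(0,-14,87),(0,-14,170),(0,42,87)])]:
    for p in pts:
        for sg in (1,-1):
            s=sols(fr[0]+fr[1]@(np.array(p)/1e3),toolR(fr,sg)); print(nm,p,sg,len(s))
            for m,j in s[:5]: print("   ",round(m,2),j)
E
python3 feas.py
```

```text
L [268.29 -56.56 -25.53 677.91  -2.19 445.24 364.13]
[[-0.07  0.05 -0.05]
 [12.94  6.43 -7.18]
 [ 1.23 -0.91 -0.32]
 [-0.15 -0.04  0.12]]
rack (0, -24, 77) 1 40
    0.32 [ 1.06  0.78 -0.97  2.21  1.89  0.54 -1.57]
    0.32 [ 0.99  0.71 -0.82  2.22  1.97  0.43 -1.68]
    0.3 [ 0.97  0.7  -0.8   2.22  1.99  0.41 -1.7 ]
    0.3 [ 1.07  0.79 -0.99  2.21  1.88  0.56 -1.56]
    0.24 [ 0.92  0.67 -0.7   2.22  2.08  0.35 -1.8 ]
rack (0, -24, 77) -1 43
    0.35 [ 1.04  0.76 -0.93  2.21  1.91  0.51  1.54]
    0.35 [ 1.01  0.73 -0.86  2.21  1.95  0.46  1.49]
    0.34 [ 1.01  0.73 -0.86  2.21  1.95  0.45  1.49]
    0.34 [ 1.    0.73 -0.85  2.21  1.95  0.45  1.49]
    0.34 [ 1.    0.72 -0.85  2.21  1.95  0.45  1.48]
rack (0, -24, 155) 1 45
    0.27 [ 1.11  0.59 -0.93  2.23  1.65  0.38 -1.38]
    0.16 [ 1.02  0.53 -0.77  2.23  1.69  0.27 -1.43]
    0.14 [ 1.    0.52 -0.75  2.24  1.7   0.25 -1.44]
    0.14 [ 1.21  0.69 -1.15  2.22  1.62  0.56 -1.33]
    0.13 [ 0.99  0.52 -0.73  2.24  1.71  0.24 -1.45]
rack (0, -24, 155) -1 43
    0.3 [ 1.13  0.61 -0.98  2.22  1.64  0.41  1.78]
    0.29 [ 1.14  0.62
[... 1226 characters left out ...]
0.59  0.73  2.21]
    0.28 [ 0.51  0.47 -0.65  2.13  0.46  0.67  2.35]
    0.25 [ 0.73  0.61 -1.04  2.11  0.73  0.83  2.05]
stand (0, 42, 87) 1 37
    0.39 [ 0.51  0.71 -0.89  2.17  0.92  0.7  -1.37]
    0.39 [ 0.51  0.71 -0.89  2.17  0.92  0.7  -1.37]
    0.39 [ 0.49  0.7  -0.86  2.17  0.9   0.68 -1.35]
    0.38 [ 0.44  0.67 -0.77  2.18  0.83  0.62 -1.28]
    0.38 [ 0.44  0.66 -0.76  2.18  0.83  0.61 -1.27]
stand (0, 42, 87) -1 46
    0.39 [ 0.5   0.71 -0.88  2.17  0.91  0.69  1.78]
    0.39 [ 0.49  0.7  -0.87  2.17  0.9   0.68  1.79]
    0.38 [ 0.52  0.72 -0.91  2.17  0.93  0.71  1.76]
    0.38 [ 0.44  0.67 -0.76  2.18  0.83  0.62  1.87]
    0.38 [ 0.43  0.66 -0.75  2.18  0.82  0.61  1.88]
```

```bash
cat > sim.py <<'E'
from kin import *
VM=np.array([2.22,2.22,3.01,3.01,3.14,3.14,3.14])*.7/8
def step(j,P,Q,lam=.01):
    f=lambda x:np.r_[(fk(x)[0]-P)*10,R.from_matrix(Q.T@fk(x)[1]).as_rotvec(),lam*(x-j)]
    lo=np.maximum(LO,j-VM);hi=np.minimum(HI,j+VM); 
    return least_squares(f,j,bounds=(lo-1e-6,hi+1e-6),ftol=1e-7,xtol=1e-6).x
def run(j,rows,pose=None,verbose=False):
    for r in rows:
        P,Q=fk(j) if pose is None else pose
        P=P+np.array(r[:3])/100; Q=R.from_rotvec(r[3:],degrees=True).as_matrix()@Q
        j=step(j,P,Q)
        if verbose: print(j,np.linalg.norm(fk(j)[0]-P)*1e3)
    return j
E
python3 - <<'E'
from sim import *
np.set_printoptions(precision=2,suppress=True)
j=np.array(D[0][0])
rows=[(0,0,6,0,0,0)]*4+[(0,-6,0,0,0,0)]*3+[(1,-5,0,0,0,-5.9)]*3+[(4,-4.5,0,0,0,-5.9)]*3+[(1.5,-5.9,0,0,0,-5.9)]*8
j=run(j,rows); print(j,fk(j)[0])
j=run(j,[(0,0,-4,-2.2,-9.75,0)]*3); print("model",j,"real",D[1][0],fk(j)[0])
j=run(j,[(.1,-1.3,-5,-.5,-1.3,-.1)]*2+[(0,-1.2,-4.9,0,0,0)]+[(0,)*6]); print("model",j,"real",D[2][0],fk(j)[0])
j=run(j,[(.15,-.3,-1.65,-.1,-.2,-.2)]*4+[(0,)*6]); print("model",j,"real",D[3][0],fk(j)[0])
E
```

```text
[-0.19  0.27  0.77  1.62 -0.19  1.33  0.39] [ 0.52 -0.26  0.46]
model [-0.51  0.16  1.15  2.2  -0.73  0.51  0.96] real [-0.2, 0.14, 0.71, 2.14, -0.49, 0.48, 0.65] [ 0.52 -0.26  0.34]
model [ 0.07  0.39  0.48  2.26 -1.05  0.24  1.23] real [0.36, 0.29, 0.14, 2.24, -0.98, 0.21, 1.19] [ 0.52 -0.29  0.19]
model [ 0.32  0.5   0.17  2.24 -1.05  0.11  1.22] real [0.5502003571087553, 0.39122404203388983, -0.09058238167118852, 2.224337428774873, -1.0440507533127876, 0.10741938469771059, 1.2748509474657974] [ 0.53 -0.31  0.13]
```

```bash
cat >> sim.py <<'E'
def interp(p0,Q0,p1,Q1,vm=5.,va=9.):
    rv=R.from_matrix(Q1@Q0.T).as_rotvec(degrees=True); d=(p1-p0)*100
    n=max(1,int(np.ceil(max(np.linalg.norm(d)/vm,np.linalg.norm(rv)/va)))); return [tuple(d/n)+tuple(rv/n)]*n
def go(j,p,Q,tries=3,log=None,**k):
    for _ in range(tries):
        P,Qc=fk(j); rows=interp(P,Qc,p,Q,**k); 
        if np.linalg.norm(P-p)<.002 and R.from_matrix(Q@Qc.T).magnitude()<.02: break
        j=run(j,rows)
        if log is not None: log+=rows
    return j,np.linalg.norm(fk(j)[0]-p)*1e3
E
cat > search.py <<'E'
from t import *; from sim import *
np.set_printoptions(precision=2,suppress=True)
from multiprocessing import Pool
j0=np.array(D[3][0])
G=RACK[0]+RACK[1]@np.array([0,-.024,.077]); PRE=RACK[0]+RACK[1]@np.array([0,-.024,.140]); RR=toolR(RACK)
def tilt(phi,mag,yaw):
    y=np.radians(-13+yaw); Y=np.array([np.cos(y),np.sin(y),0]); Z=np.array([0,0,-1.]); Q=np.stack([np.cross(Y,Z),Y,Z],1)
    a=np.radians(phi); ax=np.cross([0,0,-1],[np.cos(a),np.sin(a),0]); return R.from_rotvec(ax*np.radians(mag)).as_matrix()@Q
def tr(a):
    phi,mag,yaw=a; j=j0
    W=np.array([.48,-.28,.33])
    j,e1=go(j,W,tilt(0,0,0)); ja=j
    j,e2=go(j,W,tilt(phi,mag,yaw)); jb=j
    j,e3=go(j,PRE,RR); jc=j
    j,e4=go(j,G,RR,vm=2)
    return a,ja,jb,jc,j,(e1,e2,e3,e4)
if __name__=="__main__":
    A=[(phi,mag,yaw) for phi in (60,90,-60,-90,120,-120) for mag in (30,45) for yaw in (-40,0,40)]
    with Pool() as p: r=p.map(tr,A)
    r.sort(key=lambda t:t[5][3]-10*(t[4][5]))
    for t in r[:6]: print(t[0],"b",t[2],"pre",t[3],"grip",t[4],np.array(t[5]))
    print(r[0][1])
E
time timeout 500 python3 search.py
```

```text
multiprocessing.pool.RemoteTraceback: 
"""
Traceback (most recent call last):
  File "search.py", line 12, in tr
    j,e1=go(j,W,tilt(0,0,0)); ja=j
         ~~^^^^^^^^^^^^^^^^^
  File "sim.py", line 21, in go
    j=run(j,rows)
  File "sim.py", line 11, in run
    j=step(j,P,Q)
  File "sim.py", line 6, in step
    return least_squares(f,j,bounds=(lo-1e-6,hi+1e-6),ftol=1e-7,xtol=1e-6).x
           ~~~~~~~~~~~~~^^^^^^^^^^^^^^^^^^^^^^^^^^^^^^^^^^^^^^^^^^^^^^^^^^
ValueError: Initial guess is outside of provided bounds
"""

The above exception was the direct cause of the following exception:

Traceback (most recent call last):
  File "search.py", line 19, in <module>
    with Pool() as p: r=p.map(tr,A)
                        ~~~~~^^^^^^
ValueError: Initial guess is outside of provided bounds

real	0m0.586s
user	0m1.084s
sys	0m0.088s
```

```bash
sed -i 's/^def step.*/&\n    j=np.clip(j,LO,HI)/' sim.py; time timeout 400 python3 search.py
```

```text
(-60, 45, -40) b [-0.95  0.24  1.29  2.4   1.26  0.3  -1.81] pre [ 0.61  0.45 -0.23  2.28  2.83  0.11 -2.63] grip [ 0.67  0.58 -0.3   2.25  2.87  0.19 -2.63] [0.   0.16 0.57 0.  ]
(90, 45, 0) b [ 0.54  0.6   0.38  1.63 -0.64  1.65  0.89] pre [ 0.54  0.44 -0.08  2.22 -1.05  0.11  1.28] grip [ 0.52  0.55 -0.07  2.16 -1.05  0.11  1.28] [0.   0.   1.3  2.13]
(-90, 30, -40) b [-0.62  0.31  0.99  2.08  0.35  0.74 -0.85] pre [ 0.58  0.44 -0.14  2.2  -0.68  0.11  0.91] grip [ 0.52  0.55 -0.07  2.16 -1.05  0.11  1.28] [0.   0.01 1.56 2.13]
(90, 45, 40) b [ 0.63  0.59  0.22  1.62 -0.6   1.61  1.52] pre [ 0.54  0.44 -0.08  2.22 -1.05  0.11  1.28] grip [ 0.52  0.55 -0.07  2.16 -1.05  0.11  1.28] [0.   0.   1.3  2.13]
(-120, 30, 40) b [-0.23  0.38  0.51  1.88  0.36  1.1   0.53] pre [ 0.54  0.44 -0.08  2.22 -1.05  0.11  1.28] grip [ 0.52  0.55 -0.07  2.16 -1.05  0.11  1.28] [0.   0.   1.3  2.13]
(60, 45, 40) b [ 0.72  0.46  0.22  1.86 -0.83  1.34  1.83] pre [ 0.54  0.44 -0.08  2.22 -1.05  0.11  1.28] grip [ 0.52  0.55 -0.07  2.16 -1.05  0.11  1.28] [0.   0.   1.3  2.13]
[ 0.03  0.3   0.55  1.87 -0.18  1.03  0.42]
real	0m12.461s
user	0m38.123s
sys	0m0.111s
```

```bash
cat > search2.py <<'E'
from search import *
import sys
def tr2(seed):
    g=np.random.default_rng(seed); j=j0; sg=g.choice([1,-1]); Q=toolR(RACK,sg)
    pts=[(np.array([.48,-.28,.33]),tilt(0,0,0))]
    for _ in range(g.integers(1,3)):
        pts.append((np.array([g.uniform(.4,.62),g.uniform(-.6,0),g.uniform(.32,.5)]),tilt(g.uniform(-180,180),g.uniform(0,45),g.uniform(-90,90))))
    rows=[];js=[]
    for P,T in pts:
        j,e=go(j,P,T,log=rows,tries=2); js.append((j,e))
    j,e=go(j,PRE,Q,log=rows); js.append((j,e)); m=min((j-LO).min(),(HI-j).min())
    j,e=go(j,G,Q,vm=2,log=rows); js.append((j,e)); m=min(m,(j-LO).min(),(HI-j).min())
    return m-(e>1)-(j[4]<.3),len(rows),sg,pts,js
if __name__=="__main__":
    with Pool() as p: r=p.map(tr2,range(360),chunksize=4)
    r.sort(key=lambda t:-t[0])
    for m,n,sg,pts,js in r[:6]:
        print("==",round(m,2),n,sg)
        for (P,T) in pts: print("  P",P,"tool z",T[:,2],"y",T[:,1])
        for j,e in js: print("  j",j,round(e,1))
E
time timeout 560 python3 search2.py
```

```text
== 0.22 36 -1
  P [ 0.48 -0.28  0.33] tool z [ 0.  0. -1.] y [ 0.97 -0.22  0.  ]
  P [ 0.4  -0.46  0.34] tool z [ 0.05  0.24 -0.97] y [ 1.   -0.    0.05]
  P [ 0.41 -0.43  0.49] tool z [-0.23  0.15 -0.96] y [ 0.92  0.35 -0.16]
  j [ 0.03  0.3   0.55  1.87 -0.18  1.03  0.42] 0.0
  j [ 0.58  0.45  0.47  1.63 -0.38  1.31  1.17] 0.0
  j [ 0.43  0.41  0.45  1.34 -0.1   1.7   1.21] 0.0
  j [ 1.04  0.58 -0.83  2.23  1.75  0.33  1.66] 0.0
  j [ 1.02  0.74 -0.88  2.21  1.93  0.47  1.51] 0.0
== 0.21 41 -1
  P [ 0.48 -0.28  0.33] tool z [ 0.  0. -1.] y [ 0.97 -0.22  0.  ]
  P [ 0.45 -0.1   0.35] tool z [ 0.11  0.01 -0.99] y [0.93 0.36 0.1 ]
  P [ 0.59 -0.34  0.49] tool z [-0.12  0.23 -0.96] y [ 0.99  0.03 -0.12]
  j [ 0.03  0.3   0.55  1.87 -0.18  1.03  0.42] 0.0
  j [-0.19  0.08  0.34  2.07 -0.06  0.9   0.56] 0.0
  j [ 0.27  0.53  0.51  1.15 -0.35  1.77  0.74] 0.0
  j [ 1.03  0.58 -0.81  2.23  1.75  0.32  1.65] 0.0
  j [ 1.01  0.73 -0.87  2.21  1.94  0.46  1.5 ] 0.0
== 0.21 45 -1
  P [ 0.48 -0.28  0.33] tool z [ 0.  0. -1.] y [ 0.97 -0.22  0.  ]
  P [ 0.59 -0.47  0.5 ] tool z [ 0.56 -0.37 -0.7
[... 1016 characters left out ...]
  1.87 -0.18  1.03  0.42] 0.0
  j [0.13 0.07 0.42 1.82 0.29 0.89 1.62] 0.0
  j [ 1.02  0.57 -0.8   2.23  1.76  0.31  1.64] 0.0
  j [ 1.01  0.73 -0.86  2.21  1.95  0.46  1.49] 0.0
== 0.2 39 -1
  P [ 0.48 -0.28  0.33] tool z [ 0.  0. -1.] y [ 0.97 -0.22  0.  ]
  P [ 0.57 -0.16  0.32] tool z [ 0.63  0.16 -0.76] y [0.58 0.55 0.6 ]
  P [ 0.55 -0.42  0.35] tool z [ 0.68 -0.02 -0.74] y [0.4  0.85 0.34]
  j [ 0.03  0.3   0.55  1.87 -0.18  1.03  0.42] 0.0
  j [ 0.9   0.27 -0.59  2.18 -1.05  0.28  1.98] 0.0
  j [ 1.23  0.37 -0.55  1.97 -0.83  0.39  2.48] 0.0
  j [ 1.02  0.57 -0.8   2.23  1.76  0.31  1.64] 0.0
  j [ 1.    0.73 -0.86  2.21  1.95  0.45  1.49] 0.0
real	2m0.822s
user	7m48.614s
sys	0m0.123s
```

Run:
```python
from search import *
from plant import sensors
o=sensors.observe(); j0=np.array(o["joints"]); Q=toolR(RACK,-1)
for W in ([.46,-.30,.38],[.46,-.38,.42]):
  for yaw in (60,90,120):
    rows=[]; P,Qc=fk(j0)
    j,e=go(j0,np.array(W),tilt(0,0,yaw),log=rows,tries=2); n=len(rows)
    j2,e2=go(j,PRE,Q,log=rows); j3,e3=go(j2,G,Q,vm=2,log=rows)
    print(W,yaw,n,len(rows),j,e,j2,e2,j3,e3,"\n",np.array(rows[0]),np.array(rows[n]))
```

```text
[0.46, -0.3, 0.38] 60 8 28 [ 0.27  0.24  0.27  1.78 -0.07  1.13  1.38] 0.007015660334478239 [ 1.    0.56 -0.77  2.23  1.77  0.29  1.63] 0.01639799464438425 [ 0.99  0.72 -0.84  2.21  1.96  0.44  1.48] 0.0027573443863750362 
 [-1.04 -0.02  2.26 -1.15  3.48  7.29] [ 0.59  0.03 -1.49 -2.47 -0.75  8.34]
[0.46, -0.3, 0.38] 90 11 28 [ 0.39  0.24  0.11  1.77 -0.03  1.13  1.86] 0.006087623670462189 [ 0.91  0.52 -0.62  2.21  1.51  0.19  1.88] 0.6633398651099327 [ 0.99  0.72 -0.84  2.21  1.96  0.44  1.48] 0.007911267253600002 
 [-0.76 -0.01  1.64 -1.55  2.36  7.96] [ 0.75  0.04 -1.9  -2.57 -1.6   7.98]
[0.46, -0.3, 0.38] 120 14 28 [ 0.52  0.25 -0.06  1.76  0.02  1.13  2.32] 0.005372717470661592 [ 0.99  0.55 -0.75  2.21  1.54  0.27  1.86] 0.5884438498320143 [ 1.02  0.74 -0.88  2.21  1.93  0.47  1.51] 0.005845205218106575 
 [-0.6  -0.01  1.29 -1.8   1.61  8.34] [ 1.04  0.06 -2.61 -2.68 -2.87  7.32]
[0.46, -0.38, 0.42] 60 8 28 [ 0.4   0.29  0.28  1.63 -0.08  1.24  1.51] 0.007019535608171597 [ 0.99  0.55 -0.75  2.22  1.7   0.28  1.7 ] 0.19806551503392122 [ 1.    0.73 -0.85  2.21  1.95  0.45  1.49] 0.0036707342198369994 
 [-1.04 -1.02  2.76 -1.15  3.48  7.29] [ 0.59  0.61 -1.78 -2.47 -0.75  8.34]
[0.46, -0.38, 0.42] 90 11 28 [ 0.51  0.29  0.12  1.61 -0.04  1.24  1.98] 0.006385424342497189 [ 0.99  0.55 -0.75  2.2   1.54  0.27  1.86] 0.6001023649132814 [ 1.02  0.74 -0.88  2.21  1.93  0.47  1.51] 0.0059176628928024454 
 [-0.76 -0.74  2.01 -1.55  2.36  7.96] [ 0.75  0.77 -2.26 -2.57 -1.6   7.98]
[0.46, -0.38, 0.42] 120 14 28 [ 0.62  0.3  -0.04  1.6   0.01  1.25  2.45] 0.005879904466667468 [ 0.83  0.49 -0.49  2.22  1.43  0.11  1.95] 0.7548605551067289 [ 0.98  0.71 -0.81  2.22  1.98  0.42  1.45] 0.011362391745067701 
 [-0.6  -0.58  1.58 -1.8   1.61  8.34] [ 1.04  1.06 -3.11 -2.68 -2.87  7.32]
```

{"name": "apply_moves", "arguments": {
  "commands": [
    {"dx":-1,"dy":0,"dz":2.3,"wx":-1.2,"wy":3.5,"wz":7.3},
    {"dx":-1,"dy":0,"dz":2.3,"wx":-1.2,"wy":3.5,"wz":7.3},
    {"dx":-1,"dy":0,"dz":2.3,"wx":-1.2,"wy":3.5,"wz":7.3},
    {"dx":-1,"dy":0,"dz":2.3,"wx":-1.2,"wy":3.5,"wz":7.3},
    {"dx":-1,"dy":0,"dz":2.3,"wx":-1.2,"wy":3.5,"wz":7.3},
    {"dx":-1,"dy":0,"dz":2.3,"wx":-1.2,"wy":3.5,"wz":7.3},
    {"dx":-1,"dy":0,"dz":2.3,"wx":-1.2,"wy":3.5,"wz":7.3},
    {"dx":-1,"dy":0,"dz":2.3,"wx":-1.2,"wy":3.5,"wz":7.3}
  ]
}}

```text
clock: 6.92
ee_pos: [0.4657, -0.2985, 0.3793]
ee_rot: [0.375, 0.927, 0.001, 0.006]
contact_force: [-0.3, -0.8, -0.2]
finger_gap: 0.999
grasp_force: 0.0
```

```bash
cat > plan.py <<'E'
from search import *
from plant import sensors
def add():
    o=sensors.observe(); D.append((list(map(float,o["joints"])),list(map(float,o["ee_pos"])),list(map(float,o["ee_rot"])))); json.dump(D,open("data.json","w"))
    return o,np.array(o["joints"])
def plan(targets):
    o,j=add(); print("t",round(o["clock"],2),"j",j,"F",o["contact_force"])
    P,Qc=np.array(o["ee_pos"]),R.from_quat(o["ee_rot"]).as_matrix()
    for p,Q,vm in targets:
        rows=interp(P,Qc,p,Q,vm=vm); n=len(rows); j,e=go(j,p,Q,vm=vm); print(n,"x",np.array(rows[0]),"->",j,round(e,2)); P,Qc=p,Q
def at(fr,p): return fr[0]+fr[1]@(np.array(p)/1e3)
E
python3 - <<'E'
from plan import *
Q=toolR(RACK,-1); plan([(PRE,Q,5),(G,Q,2)])
E
```

```text
t 6.92 j [ 0.14  0.24  0.43  1.81 -0.12  1.1   1.41] F [-0.34 -0.77 -0.16]
14 x [ 0.55  0.02 -1.49 -2.53 -0.7   8.39] -> [ 0.99  0.55 -0.75  2.22  1.66  0.27  1.74] 0.31
4 x [ 0.77 -0.18 -1.36  0.    0.    0.  ] -> [ 1.01  0.73 -0.86  2.21  1.94  0.46  1.5 ] 0.0
```

{"name": "apply_moves", "arguments": {
  "commands": [
    {"dx":0.5,"dy":0,"dz":-1.3,"wx":-2.5,"wy":-0.7,"wz":8.4},
    {"dx":0.5,"dy":0,"dz":-1.3,"wx":-2.5,"wy":-0.7,"wz":8.4},
    {"dx":0.5,"dy":0,"dz":-1.3,"wx":-2.5,"wy":-0.7,"wz":8.4},
    {"dx":0.5,"dy":0,"dz":-1.3,"wx":-2.5,"wy":-0.7,"wz":8.4},
    {"dx":0.5,"dy":0,"dz":-1.3,"wx":-2.5,"wy":-0.7,"wz":8.4},
    {"dx":0.5,"dy":0,"dz":-1.3,"wx":-2.5,"wy":-0.7,"wz":8.4},
    {"dx":0.5,"dy":0,"dz":-1.3,"wx":-2.5,"wy":-0.7,"wz":8.4},
    {"dx":0.5,"dy":0,"dz":-1.3,"wx":-2.5,"wy":-0.7,"wz":8.4},
    {"dx":0.5,"dy":0,"dz":-1.3,"wx":-2.5,"wy":-0.7,"wz":8.4},
    {"dx":0.5,"dy":0,"dz":-1.3,"wx":-2.5,"wy":-0.7,"wz":8.4},
    {"dx":0.5,"dy":0,"dz":-1.3,"wx":-2.5,"wy":-0.7,"wz":8.4},
    {"dx":0.5,"dy":0,"dz":-1.3,"wx":-2.5,"wy":-0.7,"wz":8.4},
    {"dx":0.5,"dy":0,"dz":-1.3,"wx":-2.5,"wy":-0.7,"wz":8.4},
    {"dx":0.5,"dy":0,"dz":-1.3,"wx":-2.5,"wy":-0.7,"wz":8.4}
  ]
}}

```text
clock: 8.68
ee_pos: [0.5294, -0.3015, 0.2064]
ee_rot: [-0.544, 0.804, -0.19, 0.147]
contact_force: [0.1, -0.8, -0.5]
finger_gap: 0.997
grasp_force: 0.0
```

Run:
```python
from plan import *
Q=toolR(RACK,-1); plan([(at(RACK,(0,-24,120)),Q,5),(G,Q,2)]); goto(RACK,(0,-24,77),-1)
```

```text
t 8.68 j [ 0.77  0.38 -0.4   2.24  0.99  0.11  2.23] F [ 0.08 -0.81 -0.54]
2 x [ 1.17  0.2  -2.62 -1.15 -0.79  4.18] -> [ 1.06  0.65 -0.89  2.22  1.81  0.4   1.62] 0.01
3 x [ 0.7  -0.16 -1.24  0.    0.    0.  ] -> [ 1.04  0.76 -0.9   2.2   1.92  0.49  1.54] 0.0
t 8.68 d cm [ 4.43 -0.07 -8.97] turn deg [-2.29 -1.59  8.35] | tcp local mm [  7.3  -33.24 176.34] j [ 0.77  0.38 -0.4   2.24  0.99  0.11  2.23] F [ 0.08 -0.81 -0.54] gap 0.9967325604974852 0.0
```

{"name": "apply_moves", "arguments": {
  "commands": [
    {"dx":0.2,"dy":0.1,"dz":-0.6,"wx":-0.4,"wy":-0.3,"wz":1.4},
    {"dx":0.2,"dy":0.1,"dz":-0.6,"wx":-0.4,"wy":-0.3,"wz":1.4},
    {"dx":0.2,"dy":0.1,"dz":-0.6,"wx":-0.4,"wy":-0.3,"wz":1.4},
    {"dx":0.3,"dy":0.1,"dz":-0.6,"wx":-0.4,"wy":-0.3,"wz":1.4},
    {"dx":0.3,"dy":0.1,"dz":-0.6,"wx":-0.4,"wy":-0.3,"wz":1.4},
    {"dx":0.2,"dy":0.1,"dz":-0.5,"wx":-0.3,"wy":-0.1,"wz":1.4}
  ]
}}

```text
clock: 9.43
ee_pos: [0.5436, -0.2955, 0.1713]
ee_rot: [-0.601, 0.756, -0.203, 0.161]
contact_force: [-0.2, -0.1, 0.4]
finger_gap: 0.998
grasp_force: 0.0
```

Run:
```python
from plan import *
Q=toolR(RACK,-1); plan([(at(RACK,(0,-24,120)),Q,1)]); goto(RACK,(0,-24,77),-1)
```

```text
t 9.43 j [ 0.95  0.5  -0.65  2.26  1.87  0.2   1.53] F [-0.16 -0.08  0.36]
2 x [ 0.45 -0.09 -0.87 -0.01  0.01  0.02] -> [ 0.96  0.58 -0.7   2.24  1.94  0.27  1.47] 0.0
t 9.43 d cm [ 3.   -0.67 -5.47] turn deg [-0.02  0.02  0.04] | tcp local mm [  0.68 -24.25 139.73] j [ 0.95  0.5  -0.65  2.26  1.87  0.2   1.53] F [-0.16 -0.08  0.36] gap 0.9975797043963657 0.0
```

Run:
```python
from t import *
np.set_printoptions(precision=2,suppress=True)
f,X,ok=wcloud(); save(f,"wrist3.png")
for y in (48,24,0,-24,-48):
    handles(f,X,ok,RACK,.106,.114,lambda im,L:{f"top{y}":(abs(L[...,1]-y/1e3)<.012)&(abs(L[...,0])<.03)})
```

```text
top48 34 p2 [-13.51  41.88 106.05] p98 [ 12.68  43.43 108.07] mid [ -0.41  42.65 107.06]
top24 400 p2 [-14.16  18.58 106.19] p98 [ 13.54  27.51 110.35] mid [ -0.31  23.04 108.27]
top0 484 p2 [-13.61  -5.35 106.34] p98 [ 13.55   4.31 110.42] mid [ -0.03  -0.52 108.38]
top-24 523 p2 [-14.54 -28.98 106.32] p98 [ 13.63 -20.   110.64] mid [ -0.46 -24.49 108.48]
top-48 567 p2 [-14.11 -52.78 106.46] p98 [ 13.72 -43.48 110.42] mid [ -0.19 -48.13 108.44]
```

{"name": "apply_moves", "arguments": {
  "commands": [
    {"dx":0.6,"dy":-0.1,"dz":-1.1,"wx":0,"wy":0,"wz":0},
    {"dx":0.6,"dy":-0.1,"dz":-1.1,"wx":0,"wy":0,"wz":0},
    {"dx":0.6,"dy":-0.1,"dz":-1.1,"wx":0,"wy":0,"wz":0},
    {"dx":0.6,"dy":-0.2,"dz":-1.1,"wx":0,"wy":0,"wz":0},
    {"dx":0.5,"dy":-0.1,"dz":-1.0,"wx":0,"wy":0,"wz":0},
    {"dx":0,"dy":0,"dz":0,"wx":0,"wy":0,"wz":0}
  ]
}}

```text
clock: 10.22
ee_pos: [0.5727, -0.301, 0.1161]
ee_rot: [-0.601, 0.757, -0.201, 0.162]
contact_force: [-0.6, 0.4, 0.0]
finger_gap: 0.994
grasp_force: 0.0
```

Run:
```python
from plan import *
add(); goto(RACK,(0,-24,77),-1)
```

```text
t 10.22 d cm [ 0.1  -0.13  0.05] turn deg [-0.18 -0.04  0.05] | tcp local mm [ -1.35 -22.99  77.15] j [ 0.98  0.67 -0.76  2.23  2.02  0.36  1.42] F [-0.62  0.43  0.04] gap 0.9941500852710724 0.0
```

Correct by 1 mm and close, with a firm grip.

{"name": "apply_moves", "arguments": {
  "commands": [
    {"dx":0.1,"dy":-0.1,"dz":0.1,"wx":0,"wy":0,"wz":0},
    {"dx":0,"dy":0,"dz":0,"wx":0,"wy":0,"wz":0},
    {"dx":0,"dy":0,"dz":0,"wx":0,"wy":0,"wz":0},
    {"dx":0,"dy":0,"dz":0,"wx":0,"wy":0,"wz":0}
  ],
  "hand": 0.2,
  "force": 30
}}

```text
clock: 10.72
ee_pos: [0.5737, -0.3023, 0.1186]
ee_rot: [-0.601, 0.756, -0.202, 0.162]
contact_force: [0.8, 0.2, -0.9]
finger_gap: 0.615
grasp_force: 0.0
```

{"name": "apply_moves", "arguments": {
  "commands": [
    {"dx":0,"dy":0,"dz":0,"wx":0,"wy":0,"wz":0},
    {"dx":0,"dy":0,"dz":0,"wx":0,"wy":0,"wz":0},
    {"dx":0,"dy":0,"dz":0,"wx":0,"wy":0,"wz":0},
    {"dx":0,"dy":0,"dz":0,"wx":0,"wy":0,"wz":0},
    {"dx":0,"dy":0,"dz":0,"wx":0,"wy":0,"wz":0}
  ]
}}

```text
clock: 11.35
ee_pos: [0.5736, -0.3022, 0.1183]
ee_rot: [-0.601, 0.756, -0.202, 0.162]
contact_force: [-0.1, -0.1, -0.5]
finger_gap: 0.319
grasp_force: 30.0
```

Run:
```python
from plan import *
Q=toolR(RACK,-1); SQ=toolR(STAND,-1)
goto(RACK,(0,-24,78),-1)
plan([(at(RACK,(0,-24,160)),Q,2),(at(STAND,(0,-14,170)),SQ,5),(at(STAND,(0,-14,87)),SQ,2)])
```

```text
t 11.35 d cm [-0.04  0.01 -0.07] turn deg [-0.1   0.01  0.05] | tcp local mm [  0.74 -23.99  78.39] j [ 0.98  0.66 -0.75  2.23  2.01  0.35  1.43] F [-0.05 -0.09 -0.51] gap 0.3193463927347352 29.996371865272522
t 11.35 j [ 0.98  0.66 -0.75  2.23  2.01  0.35  1.43] F [-0.05 -0.09 -0.51]
5 x [-0.81  0.19  1.41 -0.02  0.    0.01] -> [ 0.9   0.45 -0.56  2.26  1.79  0.13  1.6 ] 0.01
5 x [-1.28  4.19 -0.37  1.67  5.76 -1.25] -> [ 0.7   0.57 -0.96  2.11  0.67  0.8   2.13] 0.0
5 x [ 0.    0.   -1.66  0.    0.    0.  ] -> [ 0.59  0.67 -0.81  2.19  0.85  0.64  1.96] 0.0
```

{"name": "apply_moves", "arguments": {
  "commands": [
    {"dx":-0.4,"dy":0.09,"dz":0.7,"wx":0,"wy":0,"wz":0},
    {"dx":-0.7,"dy":0.16,"dz":1.25,"wx":0,"wy":0,"wz":0},
    {"dx":-0.8,"dy":0.18,"dz":1.4,"wx":0,"wy":0,"wz":0},
    {"dx":-0.8,"dy":0.18,"dz":1.4,"wx":0,"wy":0,"wz":0},
    {"dx":-0.8,"dy":0.18,"dz":1.4,"wx":0,"wy":0,"wz":0}
  ]
}}

```text
clock: 11.98
ee_pos: [0.538, -0.294, 0.1813]
ee_rot: [-0.601, 0.756, -0.202, 0.162]
contact_force: [0.2, 0.8, -1.7]
finger_gap: 0.319
grasp_force: 30.0
```

Run:
```python
from plan import *
SQ=toolR(STAND,-1)
goto(RACK,(0,-24,150),-1)
o=sensors.observe(); p=o["ee_pos"]; V=R.from_rotvec(np.radians(30)*RACK[1][:,1]).as_matrix()@toolR(RACK,-1)
plan([(p+[-.0,0,.09],V,2),(at(STAND,(0,-14,225)),SQ,5),(at(STAND,(0,-14,88)),SQ,2)])
```

```text
t 11.97 d cm [ 0.01 -0.   -0.14] turn deg [-0.08  0.07  0.05] | tcp local mm [  0.59 -24.   151.22] j [ 0.93  0.47 -0.62  2.26  1.82  0.17  1.57] F [ 0.25  0.82 -1.66] gap 0.3187486775697074 29.99556988477707
t 11.97 j [ 0.93  0.47 -0.62  2.26  1.82  0.17  1.57] F [ 0.25  0.82 -1.66]
5 x [0.   0.   1.8  1.34 5.86 0.01] -> [ 1.07  0.7  -1.17  1.72  0.69  1.2   2.63] 0.0
5 x [-1.37  4.22 -0.93 -0.   -0.   -1.28] -> [ 0.83  0.56 -1.15  2.04  0.64  0.96  2.14] 0.0
7 x [ 0.    0.   -1.96  0.    0.    0.  ] -> [ 0.66  0.71 -0.93  2.18  0.93  0.72  1.88] 0.0
```

{"name": "apply_moves", "arguments": {
  "commands": [
    {"dx":0,"dy":0,"dz":2.5,"wx":1.3,"wy":5.9,"wz":0},
    {"dx":0,"dy":0,"dz":2.5,"wx":1.3,"wy":5.9,"wz":0},
    {"dx":-1.1,"dy":3.5,"dz":1,"wx":0.7,"wy":3,"wz":-1.1},
    {"dx":-1.1,"dy":3.5,"dz":0.5,"wx":0.7,"wy":3,"wz":-1.1},
    {"dx":-1.2,"dy":3.5,"dz":0,"wx":0.7,"wy":3,"wz":-1.1},
    {"dx":-1.2,"dy":3.5,"dz":0,"wx":0.7,"wy":3,"wz":-1},
    {"dx":-1.2,"dy":3.5,"dz":0,"wx":0.7,"wy":2.9,"wz":-1},
    {"dx":-1.1,"dy":3.5,"dz":0,"wx":0.6,"wy":2.9,"wz":-1},
    {"dx":0,"dy":0,"dz":0,"wx":0,"wy":0,"wz":0}
  ]
}}

```text
clock: 13.1
ee_pos: [0.471, -0.1017, 0.2117]
ee_rot: [-0.576, 0.813, -0.085, 0.017]
contact_force: [-0.3, 0.4, -1.5]
finger_gap: 0.321
grasp_force: 30.0
```

Run:
```python
from plan import *
SQ=toolR(STAND,-1)
goto(STAND,(0,-14,225),-1)
plan([(at(STAND,(0,-14,88)),SQ,2)])
f,X,ok=wcloud(); save(f,"wrist4.png"); br=f["img"].min(-1)>105
np.savez("pics/w4",X=X,ok=ok,img=f["img"])
fr,yaw,sz,h,n=refine(X,ok&br,STAND,.082,0); print("stand",fr[0]*1e3,yaw,sz,h,n)
for y in (42,14,-42):
    handles(f,X,ok,STAND,.116,.124,lambda im,L:{f"top{y}":(abs(L[...,1]-y/1e3)<.013)&(abs(L[...,0])<.03)})
    handles(f,X,ok&br,STAND,.078,.086,lambda im,L:{f"strip{y}":(abs(L[...,1]-y/1e3)<.013)&(abs(L[...,0])<.06)})
```

```text
t 13.1 d cm [-0.16  1.85  1.33] turn deg [ 6.86  7.28 -0.01] | tcp local mm [  7.65 -30.87 211.66] j [ 0.69  0.38 -0.89  2.22  0.71  0.69  2.1 ] F [-0.31  0.37 -1.52] gap 0.3208894976282101 29.997975826263428
t 13.1 j [ 0.69  0.38 -0.89  2.22  0.71  0.69  2.1 ] F [-0.31  0.37 -1.52]
7 x [-0.02  0.26 -1.77  0.98  1.04 -0.  ] -> [ 0.57  0.65 -0.77  2.19  0.81  0.62  2.  ] 0.0
stand [471.13 -73.64   0.  ] -19.649999999999995 [0.09 0.09] 0.08172578042680269 1023
top42 116 p2 [ -5.99  40.6  117.43] p98 [ 14.01  48.13 120.73] mid [  4.01  44.37 119.08]
strip42 54 p2 [-45.86  34.11  78.14] p98 [-38.18  46.44  82.53] mid [-42.02  40.28  80.34]
strip14 28 p2 [-45.72  20.65  80.67] p98 [-31.72  24.03  83.05] mid [-38.72  22.34  81.86]
strip-42 941 p2 [-44.89 -49.9   79.22] p98 [ 41.54 -32.65  83.66] mid [ -1.67 -41.28  81.44]
```

View pics/wrist4.png

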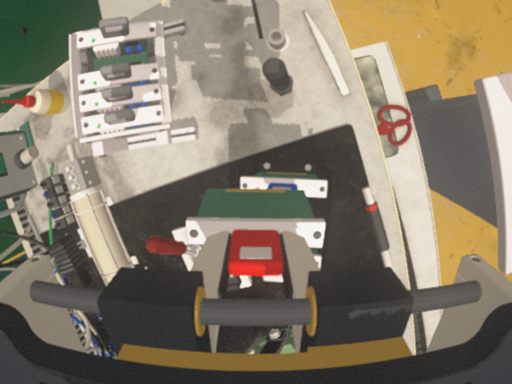

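The red card is held square in the fingers, with its strip near (255,230). The blue -42 card is at (285,187) and the rack's freed slot is visible near (120,75). I'm levelling the card above the empty slot.

{"name": "apply_moves", "arguments": {
  "commands": [
    {"dx":-0.1,"dy":0.5,"dz":0.4,"wx":1.8,"wy":1.9,"wz":0},
    {"dx":0,"dy":0.5,"dz":0.3,"wx":1.7,"wy":1.8,"wz":0},
    {"dx":0,"dy":0.5,"dz":0.3,"wx":1.7,"wy":1.8,"wz":0},
    {"dx":-0.1,"dy":0.4,"dz":0.3,"wx":1.7,"wy":1.8,"wz":0},
    {"dx":0,"dy":0,"dz":0,"wx":0,"wy":0,"wz":0}
  ]
}}

```text
clock: 13.78
ee_pos: [0.4689, -0.0866, 0.2235]
ee_rot: [-0.576, 0.818, 0.0, -0.001]
contact_force: [-0.6, 0.4, -1.8]
finger_gap: 0.317
grasp_force: 30.0
```

```bash
sed -i 's/^STAND=.*/STAND=frame([.4735,-.0693,0],np.radians(-19.4),0)/' t.py
python3 - <<'E'
from plan import *
goto(STAND,(0,-14,165),-1)
f,X,ok=wcloud(); br=f["img"].min(-1)>105
for y in (42,14,-42):
    handles(f,X,ok,STAND,.116,.124,lambda im,L:{f"top{y}":(abs(L[...,1]-y/1e3)<.013)&(abs(L[...,0])<.03)})
    handles(f,X,ok&br,STAND,.078,.086,lambda im,L:{f"strip{y}":(abs(L[...,1]-y/1e3)<.013)&(abs(L[...,0])<.06)})
# held card: strip & handle in tool frame
o=sensors.observe(); T=(X-o["ee_pos"])@R.from_quat(o["ee_rot"]).as_matrix()
im=f["img"].astype(int); red=(im[...,0]>im[...,1]+50)&ok&(np.linalg.norm(T,axis=-1)<.06); p=T[red]*1e3; print("red tool",np.percentile(p,[2,50,98],axis=0))
st=br&ok&(abs(T[...,1])<.06)&(abs(T[...,0])<.03)&(abs(T[...,2]-.006)<.012); p=T[st]*1e3; print("strip tool",np.percentile(p,[2,50,98],axis=0))
A=np.c_[p[:,:2],np.ones(len(p))]; print("plane",np.linalg.lstsq(A,p[:,2],rcond=None)[0])
E
```

```text
t 13.78 d cm [-0.01  0.41 -5.85] turn deg [ 0.02 -0.11  0.33] | tcp local mm [  1.44 -17.87 223.49] j [ 0.79  0.45 -0.98  2.11  0.5   0.84  2.3 ] F [-0.63  0.43 -1.79] gap 0.31718176218970456 29.997503757476807
top-42 334 p2 [-14.99 -45.4  116.36] p98 [ 12.84 -36.01 120.88] mid [ -1.08 -40.71 118.62]
strip-42 1124 p2 [-44.06 -50.62  78.58] p98 [ 42.66 -32.56  84.07] mid [ -0.7  -41.59  81.33]
red tool [[ -3.44 -13.59 -31.27]
 [  5.44   0.38 -23.54]
 [  8.43  14.65   3.01]]
strip tool [[ -3.36 -43.2   -3.52]
 [  9.64  -0.86   7.03]
 [ 13.82  43.88  10.77]]
plane [-0.01  0.    7.  ]
```

{"name": "apply_moves", "arguments": {
  "commands": [
    {"dx":0,"dy":0.24,"dz":-0.6,"wx":0,"wy":0,"wz":0.2},
    {"dx":0,"dy":0.24,"dz":-1.5,"wx":0,"wy":0,"wz":0.1},
    {"dx":0,"dy":0,"dz":-2,"wx":0,"wy":0,"wz":0},
    {"dx":0,"dy":0,"dz":-2,"wx":0,"wy":0,"wz":0},
    {"dx":0,"dy":0,"dz":-1.6,"wx":0,"wy":0,"wz":0},
    {"dx":0,"dy":0,"dz":0,"wx":0,"wy":0,"wz":0}
  ]
}}

```text
clock: 14.58
ee_pos: [0.4678, -0.08, 0.1452]
ee_rot: [-0.579, 0.815, 0.002, -0.002]
contact_force: [0.0, 0.3, -1.4]
finger_gap: 0.318
grasp_force: 30.0
```

Run:
```python
from plan import *
add(); goto(STAND,(-.4,-13.4,140),-1)
f,X,ok=wcloud(); br=f["img"].min(-1)>105
for y in (42,14,-42):
    handles(f,X,ok,STAND,.116,.124,lambda im,L:{f"top{y}":(abs(L[...,1]-y/1e3)<.013)&(abs(L[...,0])<.03)})
    handles(f,X,ok&br,STAND,.078,.086,lambda im,L:{f"strip{y}":(abs(L[...,1]-y/1e3)<.013)&(abs(L[...,0])<.06)})
```

```text
t 14.57 d cm [ 0.08 -0.18 -0.52] turn deg [-0.03 -0.3  -0.17] | tcp local mm [ -1.77 -12.01 145.22] j [ 0.66  0.55 -0.87  2.19  0.67  0.69  2.14] F [ 0.02  0.29 -1.35] gap 0.318026989116663 29.997710287570953
top42 428 p2 [-13.72  38.25 116.24] p98 [ 13.75  47.73 120.68] mid [  0.01  42.99 118.46]
top-42 622 p2 [-14.8  -45.48 116.48] p98 [ 12.91 -36.   120.78] mid [ -0.95 -40.74 118.63]
strip-42 1848 p2 [-43.95 -50.5   79.37] p98 [ 42.61 -32.97  83.98] mid [ -0.67 -41.73  81.67]
```

{"name": "apply_moves", "arguments": {
  "commands": [
    {"dx":0.1,"dy":-0.17,"dz":0,"wx":0,"wy":-0.3,"wz":-0.5},
    {"dx":0,"dy":0,"dz":-0.6,"wx":0,"wy":0,"wz":0},
    {"dx":0,"dy":0,"dz":-0.6,"wx":0,"wy":0,"wz":0},
    {"dx":0,"dy":0,"dz":-0.6,"wx":0,"wy":0,"wz":0}
  ]
}}

```text
clock: 15.12
ee_pos: [0.4724, -0.0797, 0.13]
ee_rot: [-0.576, 0.818, -0.001, 0.004]
contact_force: [-3.5, 8.0, 35.0]
finger_gap: 0.32
grasp_force: 30.0
```

```bash
sed -i 's/^STAND=.*/STAND=frame([.4731,-.0682,0],np.radians(-19.9),0)/' t.py
python3 - <<'E'
from plan import *
add(); goto(STAND,(0.3,-14,88.4),-1)
E
```

```text
t 15.12 d cm [-0.38 -0.17 -4.16] turn deg [-0.15  0.48 -0.18] | tcp local mm [  3.27 -11.1  130.01] j [ 0.64  0.57 -0.83  2.21  0.71  0.65  2.09] F [-3.5   7.96 34.99] gap 0.3202802344036109 30.00514805316925
```

{"name": "apply_moves", "arguments": {
  "commands": [
    {"dx":0,"dy":0,"dz":0.7,"wx":0,"wy":0,"wz":0},
    {"dx":0,"dy":0,"dz":0.7,"wx":0,"wy":0,"wz":0},
    {"dx":0,"dy":0,"dz":0,"wx":0,"wy":0,"wz":0}
  ]
}}

```text
clock: 15.5
ee_pos: [0.4697, -0.0826, 0.1428]
ee_rot: [-0.575, 0.818, -0.001, 0.001]
contact_force: [-0.1, 0.1, -1.4]
finger_gap: 0.324
grasp_force: 30.0
```

```bash
cat > look.py <<'E'
from plan import *
goto(STAND,(0.3,-14,140),-1)
o=sensors.observe(); f,X,ok=wcloud(); save(f,"wrist5.png"); br=f["img"].min(-1)>105
for y in (42,14,-42):
    handles(f,X,ok,STAND,.116,.124,lambda im,L:{f"top{y}":(abs(L[...,1]-y/1e3)<.013)&(abs(L[...,0])<.03)})
    handles(f,X,ok&br,STAND,.078,.086,lambda im,L:{f"strip{y}":(abs(L[...,1]-y/1e3)<.013)&(abs(L[...,0])<.06)})
T=(X-o["ee_pos"])@R.from_quat(o["ee_rot"]).as_matrix(); im=f["img"].astype(int)
red=(im[...,0]>im[...,1]+50)&ok&(np.linalg.norm(T,axis=-1)<.06); p=T[red]*1e3; print("red tool",np.percentile(p,[2,50,98],axis=0))
gr=(im[...,1]>im[...,0]+15)&ok&(abs(T[...,1])<.06)&(abs(T[...,0])<.03)&(T[...,2]>.01)&(T[...,2]<.09); p=T[gr]*1e3; print("board tool",len(p),np.percentile(p,[2,50,98],axis=0))
if len(p)>20:
    A=np.c_[p[:,1:],np.ones(len(p))]; print("plane x=ay+bz+c",np.linalg.lstsq(A,p[:,0],rcond=None)[0])
S=loc(X,STAND)[gr]*1e3; print("board in stand",np.percentile(S,[2,50,98],axis=0))
E
python3 look.py
```

```text
t 15.5 d cm [-0.1   0.11 -0.28] turn deg [ 0.03  0.15 -0.07] | tcp local mm [  1.66 -14.67 142.82] j [ 0.66  0.55 -0.86  2.2   0.68  0.68  2.12] F [-0.07  0.09 -1.41] gap 0.32377528182701865 29.99951183795929
top42 384 p2 [-13.48  37.17 116.27] p98 [ 14.33  45.38 120.8 ] mid [  0.43  41.27 118.53]
strip42 30 p2 [-22.38  46.65  80.97] p98 [24.45 50.05 82.72] mid [ 1.03 48.35 81.84]
top-42 615 p2 [-13.73 -46.31 116.3 ] p98 [ 14.34 -37.41 120.88] mid [  0.31 -41.86 118.59]
strip-42 1877 p2 [-43.01 -51.35  79.73] p98 [ 44.02 -33.71  83.35] mid [  0.5  -42.53  81.54]
red tool [[ -3.44 -13.2  -31.43]
 [  5.07   0.76 -24.67]
 [  7.8   15.07   3.29]]
board tool 2910 [[  6.88 -38.62  22.41]
 [  9.08   0.77  42.35]
 [ 29.21  40.42  73.68]]
plane x=ay+bz+c [-0.01 -0.2  20.52]
board in stand [[-38.6  -43.87  69.09]
 [  1.01 -23.72 100.47]
 [ 40.4  -21.55 120.38]]
```

View pics/wrist5.png

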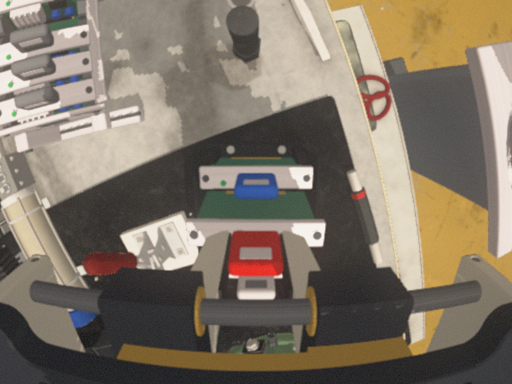

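The view shows the red card held at (255,250) above the slot, with the blue -42 card at (255,180) in place. Next I'll check whether the held board is tilted in the grip.

```bash
cat > tilt.py <<'E'
from plan import *
def tilt_report(f,X,ok,p,q):
    T=(X-p)@R.from_quat(q).as_matrix()*1e3; im=f["img"].astype(int)
    for z in range(-34,80,6):
        m=ok&(abs(T[...,1])<38)&(T[...,0]>-14)&(T[...,0]<18)&(abs(T[...,2]-z)<3)
        if m.sum()>15: print(z,m.sum(),"x",np.percentile(T[m][:,0],[5,25,50,75,95]),"rgb",im[m].mean(0).round(),"y",np.percentile(T[m][:,1],[2,98]))
E
python3 - <<'E'
from tilt import *
d=np.load("pics/w4.npz"); print("before"); tilt_report({"img":d["img"]},d["X"],d["ok"],np.array([.471,-.1017,.2117]),R.from_quat(D[-4][2] if abs(D[-4][1][1]+.1017)<1e-3 else [x for x in D if abs(x[1][1]+.1017)<1e-3][0][2]).as_quat())
print("now"); o=sensors.observe(); f,X,ok=wcloud(); tilt_report(f,X,ok,o["ee_pos"],o["ee_rot"])
E
```

```text
before
-34 462 x [-1.39  5.06  9.22  9.61  9.97] rgb [150. 116. 102.] y [-28.83  30.42]
-28 1334 x [-3.14  0.44  4.09  6.02  9.63] rgb [182.  82.  72.] y [-26.54  28.08]
-22 635 x [4.73 5.87 6.68 9.33 9.8 ] rgb [152. 121. 109.] y [-27.31  28.99]
-16 549 x [5.45 6.55 7.23 9.39 9.88] rgb [149. 107.  96.] y [-26.6   28.68]
-10 524 x [6.46 7.17 7.8  9.53 9.95] rgb [150.  90.  80.] y [-26.3   28.45]
-4 352 x [ 6.88  7.48  7.86  9.46 10.02] rgb [150.  85.  76.] y [-22.86  24.82]
2 211 x [6.95 7.73 8.02 8.27 8.93] rgb [151.  64.  58.] y [-13.96  17.09]
8 1735 x [ 0.37  7.2   9.89 12.29 13.34] rgb [199. 187. 179.] y [-37.21  37.1 ]
14 48 x [12.38 12.67 13.04 13.27 13.44] rgb [142. 136. 127.] y [-36.23  37.35]
26 264 x [7.19 7.61 7.92 8.18 8.64] rgb [ 95. 107.  91.] y [-36.08  36.63]
32 412 x [7.56 8.1  8.4  8.7  9.11] rgb [72. 95. 76.] y [-36.72  36.69]
38 383 x [8.24 8.73 9.04 9.44 9.72] rgb [72. 95. 76.] y [-36.4   36.23]
44 344 x [ 8.99  9.36  9.71 10.02 10.51] rgb [71. 95. 76.] y [-36.21  36.57]
50 331 x [ 9.55 10.09 10.35 10.64 11.1 ] rgb [71. 95. 76.] y [-36.64  36.49]
56 299 x [10.25 
[... 970 characters left out ...]
28. 123. 114.] y [-36.97  31.33]
26 248 x [6.46 6.77 7.01 7.23 7.51] rgb [89. 99. 86.] y [-36.04  36.23]
32 388 x [6.79 7.12 7.36 7.67 7.98] rgb [67. 88. 71.] y [-36.48  36.32]
38 365 x [7.37 7.67 7.92 8.21 8.51] rgb [67. 88. 72.] y [-35.88  36.5 ]
44 342 x [7.83 8.26 8.48 8.74 9.11] rgb [66. 88. 72.] y [-36.37  36.18]
50 326 x [8.5  8.8  9.04 9.32 9.66] rgb [65. 88. 71.] y [-36.66  36.56]
56 287 x [ 9.04  9.39  9.68  9.91 10.14] rgb [65. 88. 72.] y [-36.34  36.4 ]
62 202 x [ 9.49  9.82 10.09 10.37 10.62] rgb [64. 86. 76.] y [-36.65  36.67]
68 135 x [10.11 10.43 10.72 10.98 11.29] rgb [66. 88. 72.] y [-36.88  36.51]
74 126 x [10.73 11.03 11.35 11.65 12.06] rgb [84. 92. 69.] y [-36.93  37.19]
```

The card has pivoted about 5° in the grip, and its foot is about 10 mm off towards -y. I'll compensate by tilting the tool about the stand's x axis.

{"name": "apply_moves", "arguments": {
  "commands": [
    {"dx":0,"dy":0,"dz":0.6,"wx":1.6,"wy":-0.6,"wz":0},
    {"dx":0.05,"dy":0.14,"dz":0,"wx":1.6,"wy":-0.6,"wz":0},
    {"dx":0.05,"dy":0.14,"dz":0,"wx":1.7,"wy":-0.6,"wz":0},
    {"dx":0,"dy":0,"dz":0,"wx":0,"wy":0,"wz":0}
  ]
}}

```text
clock: 16.1
ee_pos: [0.4702, -0.08, 0.148]
ee_rot: [-0.574, 0.818, 0.026, 0.038]
contact_force: [-0.3, -0.4, -1.8]
finger_gap: 0.319
grasp_force: 30.0
```

```bash
cat > card.py <<'E'
from plan import *
def card(fr,msk=None,ylo=-38,xlo=-14,xhi=18,zr=(24,72)):
    """held card's board centre plane in frame fr from the wrist cloud (camera sees its -y face)"""
    o=sensors.observe(); f,X,ok=wcloud(); T=(X-o["ee_pos"])@R.from_quat(o["ee_rot"]).as_matrix()*1e3
    im=f["img"].astype(int); g=(im[...,1]>im[...,0]+10)
    m=ok&g&(abs(T[...,1])<48)&(T[...,0]>xlo)&(T[...,0]<xhi)&(T[...,2]>zr[0])&(T[...,2]<zr[1])
    p=loc(X[m],fr)*1e3
    if len(p)<50: print("no board",len(p)); return f,X,ok
    for _ in range(3):
        A=np.c_[p[:,[0,2]],np.ones(len(p))]; c=np.linalg.lstsq(A,p[:,1],rcond=None)[0]; r=A@c-p[:,1]; p=p[abs(r)<max(1,2*r.std())]
    print("board n",len(p),"yaw err deg",np.degrees(c[0]),"tilt dy/dz deg",np.degrees(c[1]),"x range",np.percentile(p[:,0],[1,99]),"z",np.percentile(p[:,2],[1,99]),"centre y at z=50:",c@[0,50,1]+2,"z=60:",c@[0,60,1]+2,"z=100",c@[0,100,1]+2)
    return f,X,ok
E
python3 - <<'E'
from card import *
goto(STAND,(0.3,-14,140),-1); card(STAND)
E
```

```text
t 16.1 d cm [-0.16 -0.15 -0.8 ] turn deg [-4.94  1.89 -0.01] | tcp local mm [  1.29 -12.1  148.05] j [ 0.76  0.56 -0.92  2.2   0.62  0.63  2.21] F [-0.27 -0.37 -1.81] gap 0.3187638856048735 29.999586045742035
board n 2608 yaw err deg -0.41330105294288694 tilt dy/dz deg -0.028740143957427935 x range [-40.32  41.25] z [ 76.49 120.58] centre y at z=50: -14.506691976826293 z=60: -14.511708078221837 z=100 -14.531772483804009
```

{"name": "apply_moves", "arguments": {
  "commands": [
    {"dx":0,"dy":0,"dz":-0.6,"wx":0,"wy":0,"wz":0},
    {"dx":0,"dy":0,"dz":-0.6,"wx":0,"wy":0,"wz":0},
    {"dx":0,"dy":0,"dz":-0.6,"wx":0,"wy":0,"wz":0},
    {"dx":0,"dy":0,"dz":-0.5,"wx":0,"wy":0,"wz":0}
  ]
}}

```text
clock: 16.65
ee_pos: [0.4705, -0.0798, 0.1251]
ee_rot: [-0.575, 0.817, 0.025, 0.038]
contact_force: [-0.4, -3.0, 0.0]
finger_gap: 0.319
grasp_force: 30.0
```

{"name": "apply_moves", "arguments": {
  "commands": [
    {"dx":0,"dy":0,"dz":-0.7,"wx":0,"wy":0,"wz":0},
    {"dx":0,"dy":0,"dz":-0.7,"wx":0,"wy":0,"wz":0},
    {"dx":0,"dy":0,"dz":-0.7,"wx":0,"wy":0,"wz":0},
    {"dx":0,"dy":0,"dz":-0.7,"wx":0,"wy":0,"wz":0},
    {"dx":0,"dy":0,"dz":-0.5,"wx":0,"wy":0,"wz":0},
    {"dx":0,"dy":0,"dz":0,"wx":0,"wy":0,"wz":0}
  ]
}}

```text
clock: 17.4
ee_pos: [0.47, -0.0798, 0.0916]
ee_rot: [-0.574, 0.817, 0.026, 0.038]
contact_force: [-1.5, -4.6, -4.3]
finger_gap: 0.321
grasp_force: 30.0
```

{"name": "apply_moves", "arguments": {
  "commands": [
    {"dx":0,"dy":0,"dz":-0.2,"wx":0,"wy":0,"wz":0},
    {"dx":0,"dy":0,"dz":-0.15,"wx":0,"wy":0,"wz":0},
    {"dx":0,"dy":0,"dz":-0.1,"wx":0,"wy":0,"wz":0},
    {"dx":0,"dy":0,"dz":0,"wx":0,"wy":0,"wz":0}
  ]
}}

```text
clock: 17.9
ee_pos: [0.4705, -0.0794, 0.0889]
ee_rot: [-0.574, 0.817, 0.025, 0.038]
contact_force: [-7.5, -5.6, 27.1]
finger_gap: 0.321
grasp_force: 30.0
```

Run:
```python
from card import *
goto(STAND,(0.3,-14,140),-1)
f,X,ok=wcloud(); L=loc(X,STAND)*1e3; im=f["img"].astype(int)
red=(im[...,0]>im[...,1]+50)&ok&(abs(L[...,1]+14)<15)&(abs(L[...,0])<25); print("red",np.percentile(L[red],[2,50,98],axis=0))
st=(im.min(-1)>105)&ok&(abs(L[...,1]+14)<13)&(abs(L[...,0])<50)&(L[...,2]>70)&(L[...,2]<100); print("strip",st.sum(),np.percentile(L[st],[2,50,75,98],axis=0))
```

```text
t 17.9 d cm [-0.19 -0.21  5.11] turn deg [-4.81  1.96 -0.09] | tcp local mm [  1.37 -11.39  88.89] j [ 0.65  0.63 -0.78  2.25  0.77  0.5   2.08] F [-7.53 -5.56 27.05] gap 0.3211439722259082 30.02617657184601
red [[-13.79 -20.01  89.17]
 [  0.53 -18.62 115.59]
 [ 14.46 -10.25 120.44]]
strip 1875 [[-43.38 -23.93  77.23]
 [-16.41 -20.18  81.77]
 [ 33.7  -15.51  82.52]
 [ 44.3   -6.74  98.96]]
```

The card is home: the handle top measures 120.4 mm, the strip 82 mm, and it bottomed at 27 N while held. I'm releasing it and going to the spare.

{"name": "apply_moves", "arguments": {
  "commands": [
    {"dx":0,"dy":0,"dz":0.1,"wx":0,"wy":0,"wz":0},
    {"dx":0,"dy":0,"dz":0,"wx":0,"wy":0,"wz":0},
    {"dx":0,"dy":0,"dz":0,"wx":0,"wy":0,"wz":0},
    {"dx":0,"dy":0,"dz":0,"wx":0,"wy":0,"wz":0},
    {"dx":0,"dy":0,"dz":0,"wx":0,"wy":0,"wz":0}
  ],
  "hand": 0.7,
  "force": 60
}}

```text
clock: 18.58
ee_pos: [0.4706, -0.0792, 0.0889]
ee_rot: [-0.574, 0.817, 0.025, 0.038]
contact_force: [0.3, 0.4, 0.3]
finger_gap: 0.7
grasp_force: 0.0
```

{"name": "apply_moves", "arguments": {
  "commands": [
    {"dx":0,"dy":0,"dz":1,"wx":0,"wy":0,"wz":0},
    {"dx":0,"dy":0,"dz":2,"wx":0,"wy":0,"wz":0},
    {"dx":0,"dy":0,"dz":2,"wx":-2.4,"wy":0.9,"wz":0},
    {"dx":0,"dy":0,"dz":1.2,"wx":-2.4,"wy":0.9,"wz":0},
    {"dx":0.4,"dy":1.3,"dz":0,"wx":0,"wy":0,"wz":0},
    {"dx":0.4,"dy":1.3,"dz":0,"wx":0,"wy":0,"wz":0},
    {"dx":0.5,"dy":1.4,"dz":0,"wx":0,"wy":0,"wz":0},
    {"dx":0.5,"dy":1,"dz":0,"wx":0,"wy":0,"wz":0},
    {"dx":0,"dy":0,"dz":0,"wx":0,"wy":0,"wz":0}
  ]
}}

```text
clock: 19.7
ee_pos: [0.489, -0.0282, 0.1508]
ee_rot: [-0.576, 0.818, 0.0, 0.002]
contact_force: [-0.0, -0.6, 0.3]
finger_gap: 0.697
grasp_force: 0.0
```

Run:
```python
from card import *
add(); goto(STAND,(0.3,42,89),-1)
f,X,ok=wcloud(); save(f,"wrist6.png"); br=f["img"].min(-1)>105
for y in (42,14,-14,-42):
    handles(f,X,ok,STAND,.116,.124,lambda im,L:{f"top{y}":(abs(L[...,1]-y/1e3)<.013)&(abs(L[...,0])<.03)})
    handles(f,X,ok&br,STAND,.078,.086,lambda im,L:{f"strip{y}":(abs(L[...,1]-y/1e3)<.013)&(abs(L[...,0])<.06)})
```

```text
t 19.7 d cm [-0.13 -0.06 -6.18] turn deg [-0.14  0.12 -0.2 ] | tcp local mm [  1.36  43.02 150.77] j [ 0.55  0.55 -0.86  2.16  0.65  0.71  2.05] F [-0.05 -0.63  0.28] gap 0.6967657774551835 0.0
top42 519 p2 [-13.84  37.76 116.46] p98 [ 13.7   46.75 120.88] mid [ -0.07  42.26 118.67]
strip42 1722 p2 [-42.9   32.71  78.95] p98 [43.84 50.43 84.01] mid [ 0.47 41.57 81.48]
top14 572 p2 [-13.81   9.75 116.47] p98 [ 13.87  18.54 120.83] mid [  0.03  14.15 118.65]
strip14 1787 p2 [-43.1    4.61  80.2 ] p98 [44.01 22.13 83.52] mid [ 0.46 13.37 81.86]
top-14 616 p2 [-13.25 -19.45 116.45] p98 [ 14.14  -9.95 120.78] mid [  0.45 -14.7  118.61]
strip-14 1752 p2 [-43.   -23.81  79.38] p98 [43.82 -6.76 83.43] mid [  0.41 -15.28  81.41]
top-42 630 p2 [-13.58 -45.75 116.6 ] p98 [ 14.64 -37.02 121.04] mid [  0.53 -41.39 118.82]
strip-42 1834 p2 [-43.05 -51.24  80.37] p98 [ 43.99 -33.82  83.39] mid [  0.47 -42.53  81.88]
```

{"name": "apply_moves", "arguments": {
  "commands": [
    {"dx":-0.06,"dy":-0.03,"dz":-1.2,"wx":-0.1,"wy":0.1,"wz":-0.2},
    {"dx":-0.07,"dy":-0.03,"dz":-1.3,"wx":0,"wy":0,"wz":0},
    {"dx":0,"dy":0,"dz":-1.3,"wx":0,"wy":0,"wz":0},
    {"dx":0,"dy":0,"dz":-1.3,"wx":0,"wy":0,"wz":0},
    {"dx":0,"dy":0,"dz":-1.2,"wx":0,"wy":0,"wz":0},
    {"dx":0,"dy":0,"dz":0,"wx":0,"wy":0,"wz":0}
  ]
}}

```text
clock: 20.5
ee_pos: [0.4868, -0.0298, 0.087]
ee_rot: [-0.574, 0.819, 0.0, -0.0]
contact_force: [-0.1, -0.6, -1.2]
finger_gap: 0.698
grasp_force: 0.0
```

Run:
```python
from card import *
add(); goto(STAND,(0.2,42,88),-1)
```

```text
t 20.5 d cm [0.07 0.1  0.1 ] turn deg [-0.   -0.06  0.06] | tcp local mm [-0.14 40.79 87.05] j [ 0.46  0.63 -0.74  2.22  0.8   0.58  1.9 ] F [-0.05 -0.64 -1.21] gap 0.6984755489511226 0.0
```

{"name": "apply_moves", "arguments": {
  "commands": [
    {"dx":0.07,"dy":0.1,"dz":0.05,"wx":0,"wy":0,"wz":0},
    {"dx":0,"dy":0,"dz":0,"wx":0,"wy":0,"wz":0},
    {"dx":0,"dy":0,"dz":0,"wx":0,"wy":0,"wz":0}
  ]
}}

```text
clock: 20.88
ee_pos: [0.4882, -0.029, 0.0888]
ee_rot: [-0.574, 0.819, -0.0, 0.0]
contact_force: [0.4, 0.8, -0.4]
finger_gap: 0.7
grasp_force: 0.0
```

{"name": "apply_moves", "arguments": {
  "commands": [
    {"dx":0,"dy":0,"dz":0,"wx":0,"wy":0,"wz":0},
    {"dx":0,"dy":0,"dz":0,"wx":0,"wy":0,"wz":0},
    {"dx":0,"dy":0,"dz":0,"wx":0,"wy":0,"wz":0},
    {"dx":0,"dy":0,"dz":0,"wx":0,"wy":0,"wz":0},
    {"dx":0,"dy":0,"dz":0,"wx":0,"wy":0,"wz":0}
  ],
  "hand": 0.15,
  "force": 60
}}

```text
clock: 21.5
ee_pos: [0.4881, -0.029, 0.0884]
ee_rot: [-0.574, 0.819, -0.0, 0.0]
contact_force: [-0.5, -0.9, -1.5]
finger_gap: 0.316
grasp_force: 60.0
```

Run:
```python
from card import *
add(); goto(STAND,(0.2,42,88),-1)
Q=toolR(RACK,-1)
V=R.from_rotvec(np.radians(30)*RACK[1][:,1]).as_matrix()@Q
plan([(at(STAND,(0,42,235)),toolR(STAND,-1),2),(at(RACK,(0,-24,215)),Q,2),(at(RACK,(0,-24,150)),Q,1.5),(at(RACK,(0,-24,78)),Q,1)])
```

```text
t 21.5 d cm [-0.05  0.02 -0.04] turn deg [0.   0.03 0.09] | tcp local mm [ 0.71 41.99 88.44] j [ 0.46  0.63 -0.74  2.21  0.8   0.59  1.9 ] F [-0.46 -0.94 -1.47] gap 0.3158355089697918 59.99001324176788
t 21.5 j [ 0.46  0.63 -0.74  2.21  0.8   0.59  1.9 ] F [-0.46 -0.94 -1.47]
8 x [-0.01  0.    1.83  0.    0.    0.01] -> [ 0.65  0.47 -0.98  2.05  0.5   0.88  2.18] 0.0
13 x [ 0.15 -1.98  0.01 -0.65 -2.21  0.52] -> [ 1.07  0.37 -0.73  2.25  1.03  0.17  2.37] 0.0
5 x [ 0.63 -0.15 -1.13  0.    0.    0.  ] -> [ 1.    0.51 -0.71  2.25  1.73  0.22  1.67] 0.03
8 x [ 0.44 -0.1  -0.78  0.    0.    0.  ] -> [ 1.01  0.7  -0.82  2.23  1.97  0.41  1.48] 0.0
```

{"name": "apply_moves", "arguments": {
  "commands": [
    {"dx":0,"dy":0,"dz":0.5,"wx":0,"wy":0,"wz":0},
    {"dx":0,"dy":0,"dz":1,"wx":0,"wy":0,"wz":0},
    {"dx":0,"dy":0,"dz":1.7,"wx":0,"wy":0,"wz":0},
    {"dx":0,"dy":0,"dz":2.2,"wx":0,"wy":0,"wz":0},
    {"dx":0,"dy":0,"dz":2.5,"wx":0,"wy":0,"wz":0},
    {"dx":0,"dy":0,"dz":2.5,"wx":0,"wy":0,"wz":0},
    {"dx":0,"dy":0,"dz":2.2,"wx":0,"wy":0,"wz":0},
    {"dx":0,"dy":0,"dz":1.5,"wx":0,"wy":0,"wz":0},
    {"dx":0,"dy":0,"dz":0.7,"wx":0,"wy":0,"wz":0}
  ]
}}

```text
clock: 22.62
ee_pos: [0.4881, -0.029, 0.2373]
ee_rot: [-0.574, 0.819, -0.001, 0.0]
contact_force: [0.4, -0.6, -1.8]
finger_gap: 0.32
grasp_force: 60.0
```

Run:
```python
from card import *
Q=toolR(RACK,-1); goto(STAND,(0.2,42,235),-1); card(STAND)
plan([(at(RACK,(0,-24,205)),Q,2)])
```

```text
t 22.62 d cm [-0.05  0.03 -0.23] turn deg [0.02 0.07 0.11] | tcp local mm [  0.75  41.93 237.34] j [ 0.66  0.44 -0.98  2.07  0.48  0.88  2.2 ] F [ 0.37 -0.59 -1.82] gap 0.32025209368175367 59.98947322368622
board n 2221 yaw err deg 0.05656831915543992 tilt dy/dz deg 1.3662281348780938 x range [-40.59  40.54] z [166.26 209.  ] centre y at z=50: 37.56284278029291 z=60: 37.80129457316295 z=100 38.755101744643106
t 22.68 j [ 0.66  0.44 -0.98  2.07  0.48  0.88  2.2 ] F [ 0.56  0.83 -0.65]
14 x [ 0.17 -1.85 -0.07 -0.61 -2.05  0.49] -> [ 1.    0.37 -0.65  2.26  1.06  0.13  2.33] 0.01
```

{"name": "apply_moves", "arguments": {
  "commands": [
    {"dx":0.1,"dy":-1,"dz":0,"wx":-0.3,"wy":-1,"wz":0.2},
    {"dx":0.2,"dy":-1.9,"dz":0,"wx":-0.6,"wy":-2.1,"wz":0.5},
    {"dx":0.2,"dy":-1.9,"dz":0,"wx":-0.6,"wy":-2.1,"wz":0.5},
    {"dx":0.2,"dy":-1.9,"dz":0,"wx":-0.6,"wy":-2.1,"wz":0.5},
    {"dx":0.2,"dy":-1.9,"dz":0,"wx":-0.6,"wy":-2.1,"wz":0.5},
    {"dx":0.2,"dy":-1.9,"dz":0,"wx":-0.6,"wy":-2.1,"wz":0.5},
    {"dx":0.2,"dy":-1.9,"dz":0,"wx":-0.6,"wy":-2.1,"wz":0.5},
    {"dx":0.2,"dy":-1.9,"dz":0,"wx":-0.6,"wy":-2.1,"wz":0.5},
    {"dx":0.2,"dy":-1.9,"dz":0,"wx":-0.6,"wy":-2.1,"wz":0.5},
    {"dx":0.2,"dy":-1.9,"dz":-0.2,"wx":-0.6,"wy":-2.1,"wz":0.5},
    {"dx":0.2,"dy":-1.9,"dz":-0.2,"wx":-0.6,"wy":-2.1,"wz":0.5},
    {"dx":0.2,"dy":-1.9,"dz":-0.2,"wx":-0.6,"wy":-2.1,"wz":0.5},
    {"dx":0.2,"dy":-1.9,"dz":-0.2,"wx":-0.6,"wy":-2.1,"wz":0.5},
    {"dx":0.1,"dy":-1.5,"dz":-0.2,"wx":-0.6,"wy":-2,"wz":0.5},
    {"dx":0,"dy":-0.6,"dz":0,"wx":-0.6,"wy":-1,"wz":0.2},
    {"dx":0,"dy":0,"dz":0,"wx":0,"wy":0,"wz":0}
  ]
}}

```text
clock: 24.68
ee_pos: [0.5129, -0.2882, 0.2254]
ee_rot: [-0.602, 0.755, -0.205, 0.163]
contact_force: [-0.2, 0.9, -1.2]
finger_gap: 0.319
grasp_force: 60.0
```

Run:
```python
from card import *
Q=toolR(RACK,-1); goto(RACK,(0,-24,205),-1); card(RACK)
plan([(at(RACK,(0,-24,190)),Q,1)])
```

```text
t 24.68 d cm [-0.15  0.04  0.21] turn deg [ 0.15  0.31 -0.13] | tcp local mm [  0.31 -24.01 202.39] j [ 0.98  0.37 -0.63  2.27  1.18  0.12  2.21] F [-0.16  0.94 -1.23] gap 0.3187171511307966 59.98962342739105
board n 2214 yaw err deg 0.27150809430546147 tilt dy/dz deg 1.4016868344749394 x range [-40.42  39.92] z [131.41 174.38] centre y at z=50: -27.538547626303398 z=60: -27.29390712286895 z=100 -26.315345109131176
t 24.73 j [ 0.98  0.37 -0.64  2.27  1.18  0.12  2.21] F [ 1.22  1.05 -1.26]
2 x [ 0.26 -0.09 -0.56  0.07  0.17 -0.08] -> [ 0.95  0.39 -0.59  2.26  1.27  0.11  2.13] 0.0
```

{"name": "apply_moves", "arguments": {
  "commands": [
    {"dx":0.2,"dy":-0.05,"dz":-0.35,"wx":0.4,"wy":0.2,"wz":0.2},
    {"dx":0.33,"dy":-0.08,"dz":-0.58,"wx":0.4,"wy":-0.1,"wz":0.2},
    {"dx":0.33,"dy":-0.08,"dz":-0.58,"wx":0.4,"wy":-0.1,"wz":0.2},
    {"dx":0.33,"dy":-0.08,"dz":-0.58,"wx":0.1,"wy":0,"wz":0},
    {"dx":0.33,"dy":-0.08,"dz":-0.58,"wx":0,"wy":0,"wz":0},
    {"dx":0.33,"dy":-0.08,"dz":-0.58,"wx":0,"wy":0,"wz":0},
    {"dx":0.33,"dy":-0.08,"dz":-0.58,"wx":0,"wy":0,"wz":0},
    {"dx":0.33,"dy":-0.08,"dz":-0.58,"wx":0,"wy":0,"wz":0},
    {"dx":0.15,"dy":-0.03,"dz":-0.25,"wx":0,"wy":0,"wz":0},
    {"dx":0,"dy":0,"dz":0,"wx":0,"wy":0,"wz":0}
  ]
}}

```text
clock: 25.98
ee_pos: [0.5407, -0.2943, 0.1796]
ee_rot: [-0.604, 0.754, -0.196, 0.171]
contact_force: [-0.3, -0.2, -1.0]
finger_gap: 0.318
grasp_force: 60.0
```

Run:
```python
from card import *
Q=toolR(RACK,-1); goto(RACK,(0,-24,145),-1); f,X,ok=card(RACK,zr=(24,60))
for y in (48,24,0,-48):
    handles(f,X,ok,RACK,.106,.114,lambda im,L:{f"top{y}":(abs(L[...,1]-y/1e3)<.012)&(abs(L[...,0])<.03)})
```

```text
t 25.98 d cm [-0.01 -0.02 -0.4 ] turn deg [-1.18  0.42 -0.73] | tcp local mm [  2.03 -23.74 148.45] j [ 1.02  0.51 -0.72  2.25  1.72  0.19  1.7 ] F [-0.28 -0.16 -1.03] gap 0.3178762432629618 59.98971998691559
board n 1740 yaw err deg 0.15290384355361844 tilt dy/dz deg -0.009928503513736604 x range [-38.78  41.3 ] z [ 88.78 120.38] centre y at z=50: -23.509394503802714 z=60: -23.51112735456382 z=100 -23.51805875760824
top48 320 p2 [-14.56  42.57 106.31] p98 [ 13.87  51.32 110.56] mid [ -0.34  46.95 108.44]
top-48 543 p2 [-14.55 -54.07 106.24] p98 [ 12.83 -44.75 110.59] mid [ -0.86 -49.41 108.42]
```

{"name": "apply_moves", "arguments": {
  "commands": [
    {"dx":-0.16,"dy":-0.09,"dz":-0.08,"wx":0,"wy":0.1,"wz":0},
    {"dx":0.3,"dy":-0.07,"dz":-0.54,"wx":0,"wy":0,"wz":0},
    {"dx":0.3,"dy":-0.07,"dz":-0.54,"wx":0,"wy":0,"wz":0},
    {"dx":0.3,"dy":-0.07,"dz":-0.54,"wx":0,"wy":0,"wz":0},
    {"dx":0.25,"dy":-0.06,"dz":-0.43,"wx":0,"wy":0,"wz":0}
  ]
}}

```text
clock: 26.65
ee_pos: [0.5507, -0.298, 0.1579]
ee_rot: [-0.604, 0.754, -0.196, 0.171]
contact_force: [-0.5, -0.1, -1.3]
finger_gap: 0.32
grasp_force: 60.0
```

Run:
```python
from card import *
goto(RACK,(-0.3,-24,120),-1); card(RACK,zr=(24,60))
```

```text
t 26.65 d cm [ 0.18  0.07 -0.42] turn deg [-1.16  0.32 -0.73] | tcp local mm [  0.41 -25.08 124.41] j [ 1.04  0.58 -0.78  2.24  1.82  0.27  1.61] F [-0.48 -0.09 -1.29] gap 0.3204699129192796 59.98976290225983
board n 1738 yaw err deg 0.16752753435974502 tilt dy/dz deg 0.04875131416109614 x range [-40.43  39.57] z [64.68 96.48] centre y at z=50: -24.942254248150828 z=60: -24.933745538682977 z=100 -24.899710700811564
```

{"name": "apply_moves", "arguments": {
  "commands": [
    {"dx":0.34,"dy":-0.08,"dz":-0.6,"wx":0,"wy":0,"wz":0},
    {"dx":0.34,"dy":-0.08,"dz":-0.6,"wx":0,"wy":0,"wz":0},
    {"dx":0.34,"dy":-0.08,"dz":-0.6,"wx":0,"wy":0,"wz":0},
    {"dx":0.34,"dy":-0.08,"dz":-0.6,"wx":0,"wy":0,"wz":0},
    {"dx":0.34,"dy":-0.08,"dz":-0.6,"wx":0,"wy":0,"wz":0}
  ]
}}

```text
clock: 27.32
ee_pos: [0.5678, -0.302, 0.1281]
ee_rot: [-0.604, 0.754, -0.196, 0.171]
contact_force: [0.3, 0.1, -0.6]
finger_gap: 0.319
grasp_force: 60.0
```

Run:
```python
from card import *
goto(RACK,(-0.3,-24.5,78.4),-1)
```

```text
t 27.32 d cm [ 0.49 -0.05 -1.04] turn deg [-1.13  0.33 -0.74] | tcp local mm [  0.67 -25.12  89.8 ] j [ 1.05  0.67 -0.83  2.23  1.92  0.35  1.54] F [ 0.29  0.1  -0.6 ] gap 0.31894684744433316 59.989712834358215
```

{"name": "apply_moves", "arguments": {
  "commands": [
    {"dx":0.17,"dy":-0.04,"dz":-0.3,"wx":0,"wy":0,"wz":0},
    {"dx":0.17,"dy":-0.04,"dz":-0.3,"wx":0,"wy":0,"wz":0},
    {"dx":0.13,"dy":-0.03,"dz":-0.23,"wx":0,"wy":0,"wz":0},
    {"dx":0.08,"dy":-0.02,"dz":-0.15,"wx":0,"wy":0,"wz":0},
    {"dx":0.05,"dy":-0.01,"dz":-0.1,"wx":0,"wy":0,"wz":0},
    {"dx":0,"dy":0,"dz":0,"wx":0,"wy":0,"wz":0}
  ]
}}

```text
clock: 28.08
ee_pos: [0.5735, -0.3033, 0.1178]
ee_rot: [-0.604, 0.754, -0.196, 0.171]
contact_force: [-0.6, 0.1, -1.8]
finger_gap: 0.316
grasp_force: 60.0
```

Run:
```python
from card import *
goto(RACK,(-0.3,-24.5,78.4),-1); f,X,ok=wcloud(); save(f,"wrist7.png")
br=f["img"].min(-1)>105
for y in (48,24,0,-24,-48):
    handles(f,X,ok,RACK,.102,.118,lambda im,L:{f"top{y}":(abs(L[...,1]-y/1e3)<.012)&(abs(L[...,0])<.02)})
    handles(f,X,ok&br,RACK,.066,.08,lambda im,L:{f"strip{y}":(abs(L[...,1]-y/1e3)<.012)&(abs(L[...,0])<.046)&(abs(L[...,0])>.034)})
```

```text
t 28.07 d cm [-0.09  0.08 -0.  ] turn deg [-1.13  0.33 -0.74] | tcp local mm [  0.62 -25.11  77.89] j [ 1.05  0.7  -0.84  2.22  1.94  0.37  1.53] F [-0.61  0.05 -1.77] gap 0.3162707278632268 59.98955726623535
top48 277 p2 [-13.67  41.62 102.22] p98 [ 13.92  44.78 107.58] mid [  0.12  43.2  104.9 ]
top24 652 p2 [-14.45  18.31 104.66] p98 [ 13.99  27.61 110.26] mid [ -0.23  22.96 107.46]
top0 203 p2 [-14.08  -5.02 102.07] p98 [ 13.13  -2.92 105.89] mid [ -0.48  -3.97 103.98]
strip0 110 p2 [-44.94  -9.77  66.62] p98 [44.51 -2.56 72.65] mid [-0.22 -6.16 69.63]
top-24 1581 p2 [-18.84 -35.62 102.42] p98 [ 18.61 -20.56 116.88] mid [ -0.11 -28.09 109.65]
strip-24 834 p2 [-44.66 -34.5   67.66] p98 [ 44.14 -17.27  73.76] mid [ -0.26 -25.88  70.71]
top-48 1216 p2 [-14.43 -54.51 102.5 ] p98 [ 13.19 -45.52 110.51] mid [ -0.62 -50.02 106.5 ]
strip-48 891 p2 [-44.73 -58.14  67.55] p98 [ 43.76 -41.29  73.44] mid [ -0.49 -49.71  70.49]
```

{"name": "apply_moves", "arguments": {
  "commands": [
    {"dx":0.07,"dy":-0.02,"dz":-0.13,"wx":0,"wy":0,"wz":0},
    {"dx":0.07,"dy":-0.02,"dz":-0.13,"wx":0,"wy":0,"wz":0},
    {"dx":0,"dy":0,"dz":0,"wx":0,"wy":0,"wz":0}
  ]
}}

```text
clock: 28.5
ee_pos: [0.5741, -0.3034, 0.1174]
ee_rot: [-0.604, 0.753, -0.197, 0.17]
contact_force: [-22.1, 2.6, 35.0]
finger_gap: 0.317
grasp_force: 60.0
```

The card bottomed with 41 N along the slot axis, so it is home. I'll relieve the force, open and withdraw.

{"name": "apply_moves", "arguments": {
  "commands": [
    {"dx":-0.07,"dy":0.02,"dz":0.13,"wx":0,"wy":0,"wz":0},
    {"dx":-0.05,"dy":0.01,"dz":0.08,"wx":0,"wy":0,"wz":0},
    {"dx":0,"dy":0,"dz":0,"wx":0,"wy":0,"wz":0}
  ]
}}

```text
clock: 28.88
ee_pos: [0.5738, -0.3035, 0.1175]
ee_rot: [-0.604, 0.753, -0.196, 0.171]
contact_force: [-3.7, 0.2, 6.6]
finger_gap: 0.32
grasp_force: 60.0
```

{"name": "apply_moves", "arguments": {
  "commands": [
    {"dx":0,"dy":0,"dz":0,"wx":0,"wy":0,"wz":0},
    {"dx":0,"dy":0,"dz":0,"wx":0,"wy":0,"wz":0},
    {"dx":0,"dy":0,"dz":0,"wx":0,"wy":0,"wz":0},
    {"dx":0,"dy":0,"dz":0,"wx":0,"wy":0,"wz":0},
    {"dx":0,"dy":0,"dz":0,"wx":0,"wy":0,"wz":0}
  ],
  "hand": 0.7
}}

```text
clock: 29.5
ee_pos: [0.5737, -0.3034, 0.1172]
ee_rot: [-0.604, 0.754, -0.196, 0.171]
contact_force: [0.4, -0.4, 0.4]
finger_gap: 0.698
grasp_force: 0.0
```

{"name": "apply_moves", "arguments": {
  "commands": [
    {"dx":-0.4,"dy":0.09,"dz":0.7,"wx":0,"wy":0,"wz":0},
    {"dx":-0.6,"dy":0.14,"dz":1.1,"wx":0,"wy":0,"wz":0},
    {"dx":-0.6,"dy":0.14,"dz":1.1,"wx":0,"wy":0,"wz":0},
    {"dx":-0.6,"dy":0.14,"dz":1.1,"wx":0,"wy":0,"wz":0},
    {"dx":-0.6,"dy":0.14,"dz":1.1,"wx":0,"wy":0,"wz":0},
    {"dx":-0.6,"dy":0.14,"dz":1.1,"wx":0,"wy":0,"wz":0},
    {"dx":0,"dy":0,"dz":0,"wx":0,"wy":0,"wz":0}
  ]
}}

```text
clock: 30.38
ee_pos: [0.5396, -0.2957, 0.1811]
ee_rot: [-0.604, 0.753, -0.197, 0.17]
contact_force: [0.3, 0.4, -0.7]
finger_gap: 0.702
grasp_force: 0.0
```

Run:
```python
from card import *
goto(RACK,(0,-24,150),-1); f,X,ok=wcloud(); save(f,"wrist8.png"); br=f["img"].min(-1)>105
for y in (48,24,0,-24,-48):
    handles(f,X,ok,RACK,.104,.116,lambda im,L:{f"top{y}":(abs(L[...,1]-y/1e3)<.012)&(abs(L[...,0])<.02)})
    handles(f,X,ok&br,RACK,.066,.08,lambda im,L:{f"strip{y}":(abs(L[...,1]-y/1e3)<.012)&(abs(L[...,0])<.046)})
```

```text
t 30.38 d cm [-0.15  0.17 -0.12] turn deg [-0.98  0.42 -0.73] | tcp local mm [  2.19 -25.29 150.08] j [ 1.02  0.5  -0.72  2.25  1.72  0.19  1.7 ] F [ 0.25  0.42 -0.73] gap 0.7021703575473072 0.0
top48 363 p2 [-14.17  42.15 104.34] p98 [ 14.2   50.62 110.47] mid [  0.01  46.38 107.41]
strip48 988 p2 [-43.71  37.58  67.2 ] p98 [43.25 55.34 73.39] mid [-0.23 46.46 70.3 ]
top24 448 p2 [-14.09  18.18 104.62] p98 [ 13.83  27.99 110.49] mid [ -0.13  23.08 107.55]
strip24 1147 p2 [-43.98  13.72  66.96] p98 [43.42 31.77 73.44] mid [-0.28 22.74 70.2 ]
top0 486 p2 [-13.56  -4.75 104.31] p98 [ 13.38   4.95 110.4 ] mid [ -0.09   0.1  107.36]
strip0 1251 p2 [-44.05  -9.3   68.03] p98 [43.39  7.67 73.75] mid [-0.33 -0.82 70.89]
top-24 509 p2 [-14.38 -30.29 104.42] p98 [ 13.53 -21.3  110.51] mid [ -0.42 -25.79 107.47]
strip-24 1588 p2 [-43.61 -34.01  68.72] p98 [ 43.23 -16.3   77.37] mid [ -0.19 -25.16  73.05]
top-48 549 p2 [-14.47 -54.24 104.53] p98 [ 13.16 -45.24 110.56] mid [ -0.65 -49.74 107.54]
strip-48 1681 p2 [-44.08 -58.22  68.77] p98 [ 42.92 -41.21  73.47] mid [ -0.58 -49.71  71.12]
```

View pics/wrist8.png

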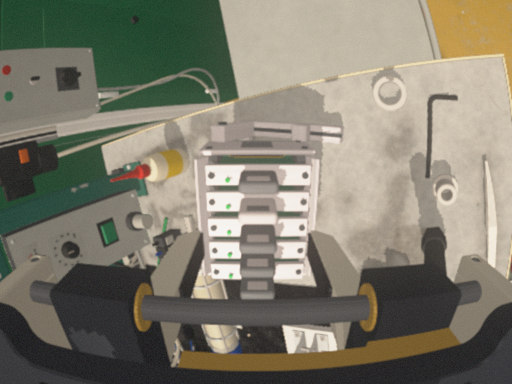

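The white handle at (258,213) sits flush with the grey handles, and everything on the bench is where it was. The gripper is clear, so I'm handing in.

```bash
python3 -c "
from plant import ticket
print(ticket.hand_in())"
```

```text
the job is handed in; nothing more can be done
None
```

The red-handled card is fully home in the stand's empty slot and the white-handled spare is fully home in the freed rack slot; the last views show both flush with their neighbours and released, and the job was handed in at about 30.4 s (no verdict was returned).

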